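# Load a vial carrier and lock its cover by feel

### The arm

A 7-joint arm with a two-finger parallel gripper is mounted at the origin on a cart in front of the work surface, level with it; the furniture and walls round the work are solid. World frame = base frame: x ahead of the robot, y to its left, z up, the work surface at z = 0. Lengths are in m, angles in rad, forces in N, time in s.
With the tool pointing down it reaches from about 0.35 to 0.9 m from the base axis. Payload 8.1 kg.
Tool frame: the origin (TCP) lies between the finger pads; the fingertips stand 25 mm ahead of it and the grasp point (between the pads) lies 6 mm ahead of it; z points along the fingers, x is the direction in which the jaws open and shut, and the axes are right-handed (so a half turn about z gives the same grasp; the last joint's range is limited). The gripper opens to 92 mm and grips with 3 to 60 N. Pads are 19 mm wide; open, the fingers measure 130 mm over their backs; the gripper's body (75 mm by 190 mm) begins 47 mm behind the grasp point.
Start: joints at [1.003, 0.434, 0.025, 1.573, -0.012, 1.134, -0.075], TCP at [0.28, -0.559, 0.252] pointing down, gripper open.
Joint ranges: [-2.62, 2.62], [-0.44, 2.09], [-1.27, 1.32], [0.08, 2.57], [-1.32, 4.46], [0.12, 2], [-2.74, 2.74]. Speed limits (rad/s): [2.22, 2.22, 3.01, 3.01, 3.14, 3.14, 3.14].

### API

Orientations are given as a unit quaternion [w, x, y, z].
In Python, from bench import manip gives the robot as it stands. The module is installed in compiled form; this text tells all that it offers.
- The arm moves only by the shell command python3 -m jog 'ROWS' [FORCE]. ROWS is a JSON object of lists of equal length, an entry for each row: "dp": the shift along the tool's x, y, z in mm, a list of three; "rot": the turn, a rotation vector about the tool's x, y, z in rad, a list of three; "grip": the opening, from 0 (shut) to 1 (fully open). In form: {"dp": [[tx, ty, tz], ...], "rot": [[rx, ry, rz], ...], "grip": [grip, ...]}. A call has 1 to 10 rows; each row is the pose to reach, as a shift and turn from the pose commanded when the call began, along the tool's axes at that moment; what a row does not reach only later rows make up. A row lasts 1/10 s, in which the tool goes at most 50 mm and 8.59 degrees, less where a joint would pass 70% of its speed; a pose out of reach is approached as far as the arm can. A call with a gripper value outside its range is refused whole. The fingers move at their own pace and stop on an object; FORCE is the grip in N (left out, the last holds). Time passes only in rows, so rows that repeat a pose let the fingers close. It gives the time, the measured TCP pose, the force and the opening at its end, in the units of the state.
- manip.get_obs(): the state, without advancing time (a new reading comes with each control period).
- manip.camera(name): name is "scene" or "top"; returns a dict with "pixels" (480x640x3 uint8, red, green, blue), "fx", "fy", "cx", "cy" (pixels), "distortion" ([k1, k2, p1, p2, k3] as OpenCV has them; the pictures are not rectified), "R" (3x3) and "t" (3): a world point X has camera coordinates R X + t. Camera axes: x right, y down, z forward; pixel columns grow to the right and rows downward; lengths in m; the calibration is good to about 2 mm. A picture is of the moment at which its call begins. There is no depth.
- manip.job_done(): hands the job in, once; it reports no verdict.
Trained networks look in the newest picture that a camera, given by its name, has taken for a name from the list of things; names that differ only in an ending like _2 or _b are one class to them, and where a whole thing is asked for, a point or a joint stands for the part that bears it (a point fixed in the world has none). Each returns a list of dicts, best first, with "p" (0 to 1); they miss things now and then, are a little off and sometimes report something else, mostly with a low value. They report only what shows in the picture. A call takes as long as a camera call. They do not tell look-alikes from the thing itself.
- manip.search_frame(camera, name): "point" ([column, row] in pixels, amid what is visible of it).
- manip.spot_point(camera, name): "point" ([column, row] in pixels: a listed point, or the origin of a listed thing).
The state is a dict: "time_s": time; "q": joint angles; "joint_velocities": joint speeds; "tau": joint torques, N m; "position": TCP position; "tool_rot": TCP orientation; "force": force on the tool from outside, world axes, zero at the start; "moment": the same for the moment, N m; "gripper_width": finger opening in m.
Only numpy, scipy, OpenCV 4.12 (cv2) and the standard library are available. Lean on these libraries where they do the work, as an engineer would, in place of code of your own. Each camera call takes 0.05 s, during which the arm holds its last target.

### The job

Get the vials ready for transport: slide the carrier's cover fully open, lay every loose blue-capped vial on its side in the carrier's tray, and slide the cover fully shut. Then take the locking pin from its stand, put its tip down through the slot in front of the shut cover, sweep it along the hidden face inside until you feel the locking hole, push the pin fully home and let go of it. Leave the beaker and the dish where they are.

Things in the scene. Friction and masses are not known exactly. Their poses are not given: they have to be found in the camera images.
- carrier: grey vial carrier, fixed, 180 x 200 x 74 mm. Origin on the worktop under the middle of the tray; x points from the lock slot to the tray, y along tray and slot, z up. It spans x -140 to 40, y -100 to 100 mm. The tray is at x -32 to 32, the flat roof of the lock housing, z = 60 mm, at x -140 to -32 mm. Side walls with the cover's rails (y beyond 90 mm) reach z = 74 mm
- tray_mid (a point): lowest point of the tray, middle of its black shallow V floor (8 degree slopes, valley along y, 50 mm over the worktop); axes as the carrier. Tray 64 mm wide in x, 180 mm long in y; the lips on its long sides are 10 mm above this point. Vials laid along y roll into the valley and stay; four fit end to end (y = -60, -20, 20, 60 mm)
- cover (a joint): clear sliding cover with blue edges: 0 = fully shut over the tray, 0.10 m = fully open, slid to the carrier's -x over the roof. Starts partly open. Friction about 1.5 N, hard stops at both ends, stays where left. 74 mm in x, 178 mm in y; its lower edges run 4 mm over roof and lips, its top is 14 mm over the roof; shut, its front edge is at the carrier's x = -37 mm
- cover_grip (a point): middle of the blue handle bar on the cover (moves with it): 12 mm thick in the carrier's x, 60 mm long in y, 22 mm high; the cover's top is 11 mm below this point. It lies over the carrier's x = 0 when shut and x = -100 mm when fully open
- slot_mid (a point): middle of the yellow-edged lock slot, at roof height (60 mm), 50 mm before the tray's middle; axes as the carrier. The slot is 11 mm wide in x, 76 mm long in y, its edge 8 mm thick. With the cover shut it is free, and the pin, put in, stands just in front of the shut cover and blocks it
- hidden_face (a point): middle of the flat black face inside, 30 mm under slot_mid. It has one hole, on the slot's centre line, 12 mm wide in y and 14 mm in x, 25 mm deep. Where it lies along y differs from start to start, up to 25 mm either way from this point: it is not given and must be felt for with the pin's tip (the pin drops or catches there)
- pin: locking pin, about 50 g, upright in its stand at the start. Origin at its tip, z up along it. Steel shaft 8 mm in diameter, 52 mm long, tip tapered to 5 mm over 4 mm; steel collar 18 mm in diameter at z = 52 to 57 mm. Tip on the hidden face: collar 22 mm above the roof. Fully home: collar on the roof, tip 8 mm over the worktop
- pin_handle (a point): middle of the pin's upright orange round handle, 14 mm in diameter, 50 mm high (25 mm either way from this point), 82 mm above the tip, just above the collar
- pin_stand: white block, fixed, 60 x 60 x 60 mm, with a round hole of 11 mm in its top, in which the pin hangs by its collar. Origin under its middle
- vial_a: small glass vial with a blue cap, 12 mm in diameter, 32 mm long, 12 g, lying on its side on the worktop; it rolls when touched. Origin at the middle of its bottom, z along its axis towards the cap: its middle is 16 mm along z. May be absent
- vial_b: a vial like vial_a; may be absent
- vial_c: a vial like vial_a; may be absent
- vial_d: a vial like vial_a; may be absent
- beaker: grey glass beaker, about 67 x 78 x 83 mm, loose; not to be disturbed. Origin under its middle
- dish: clear round dish, 90 mm in diameter, 12 mm high, loose; not to be disturbed. Origin under its middle
There are look-alikes about, which are no part of the job. What is shaped like the pin but yellow is not meant.

How it is judged:
By the outcome, as a careful person would: the job done as asked, in the order asked, and still so for the second after the job is handed in, with the robot touching nothing.
Of vial_a, vial_b, vial_c, vial_d only 2 to 4 are there at a start; the rules pass over those that are not, and their reading is None.
At some moment in a run one of vial_a, vial_b, vial_c, vial_d may be knocked a few centimetres aside while the robot is not near it.
It also fails if it takes over 210 s, if anything falls off the work surface, if the arm or the gripper's body presses on something with over 40 N, if the wrist force passes 120 N, or if a joint passes its speed limit or range.

## Working session

There is one attempt and no reset: what is moved stays moved. The work goes in short steps, Python scripts to look and compute and a shell command to move; the robot and the scene stay as the last step left them, time stands still between calls to the robot, and variables do not carry over. Pictures are saved under pics/ and viewed, and the job is handed in when it is done.

```bash
mkdir -p pics
cat > h.py <<'E'
import numpy as np, cv2, json
from bench import manip
from scipy.spatial.transform import Rotation as Ro
def cam(n,save=None):
    c=manip.camera(n)
    if save: cv2.imwrite('pics/'+save,cv2.cvtColor(c['pixels'],cv2.COLOR_RGB2BGR))
    return c
def K(c): return np.array([[c['fx'],0,c['cx']],[0,c['fy'],c['cy']],[0,0,1.]])
def ray(c,p):
    u=cv2.undistortPoints(np.array([[p]],float),K(c),np.array(c['distortion'],float))[0,0]
    R=np.array(c['R']);t=np.array(c['t'])
    return -R.T@t, R.T@np.array([u[0],u[1],1.])
def onz(c,p,z):
    o,d=ray(c,p); return o+d*(z-o[2])/d[2]
def proj(c,X):
    R=np.array(c['R']);t=np.array(c['t'])
    return cv2.projectPoints(np.array(X,float).reshape(-1,1,3),cv2.Rodrigues(R)[0],t,K(c),np.array(c['distortion'],float))[0][:,0]
def tri(c1,p1,c2,p2):
    o1,d1=ray(c1,p1);o2,d2=ray(c2,p2)
    A=np.stack([d1,-d2],1); s=np.linalg.lstsq(A,o2-o1,rcond=None)[0]
    a=o1+s[0]*d1;b=o2+s[1]*d2
    return (a+b)/2,np.linalg.norm(a-b)
def pose():
    o=manip.get_obs(); return np.array(o['position']),Ro.from_quat(np.array(o['tool_rot'])[[1,2,3,0]])
E
python3 - <<'E'
from h import *
np.set_printoptions(precision=4,suppress=True)
o=manip.get_obs();print(o)
for n in ['scene','top']:
    c=cam(n,n+'0.png')
    print(n,c['fx'],c['R'],c['t'],c['distortion'])
    for k in ['carrier','tray_mid','cover_grip','slot_mid','hidden_face','pin','pin_handle','pin_stand','vial_a','beaker','dish']:
        print(k,[(np.round(d['point']).tolist(),round(d['p'],2)) for d in manip.search_frame(n,k)],[(np.round(d['point'],1).tolist(),round(d['p'],2)) for d in manip.spot_point(n,k)])
E
```

```text
{'time_s': 0.0, 'q': array([ 1.0034,  0.4352,  0.025 ,  1.5741, -0.0116,  1.134 , -0.0751]), 'joint_velocities': array([ 0.    , -0.0015,  0.0001, -0.0008,  0.0019,  0.0002, -0.0017]), 'tau': array([  0.0003, -66.7854,   0.9846, -31.4461,  -0.0607,   0.0427,
         0.0002]), 'position': array([ 0.2798, -0.5583,  0.2509]), 'tool_rot': array([-0.0003,  0.8509, -0.5253, -0.0007]), 'force': array([-0.3418,  0.4989,  0.1551]), 'moment': array([ 0.0006, -0.0856,  0.0013]), 'gripper_width': 0.09219641655796872}
scene 491.0828563908047 [[-0.887  -0.4617  0.0105]
 [-0.2765  0.5129 -0.8127]
 [ 0.3699 -0.7237 -0.5826]] [0.53   0.2122 0.9043] [-0.0097  0.      0.      0.      0.    ]
carrier [([312.0, 276.0], 0.65)] [([287.6, 277.2], 0.72)]
tray_mid [([311.0, 276.0], 0.63)] [([288.7, 261.1], 0.82)]
cover_grip [([294.0, 258.0], 0.73), ([387.0, 221.0], 0.5)] [([295.1, 250.6], 0.86)]
slot_mid [([312.0, 277.0], 0.62)] [([310.1, 265.2], 0.62)]
hidden_face [([310.0, 277.0], 0.59)] [([308.8, 276.9], 0.76)]
pin [([230.0, 329.0], 0.6), ([266.0, 310.0], 0.6), ([185.0, 358.0], 0.54)] [([187.3, 384.4], 0.
[... 1171 characters left out ...]
03.0, 285.0], 0.56)] []
pin [([202.0, 241.0], 0.57), ([234.0, 246.0], 0.4), ([299.0, 249.0], 0.4)] [([210.9, 247.8], 0.56), ([189.8, 227.3], 0.47)]
pin_handle [([182.0, 222.0], 0.66), ([205.0, 239.0], 0.65), ([239.0, 245.0], 0.39)] [([238.1, 243.3], 0.53), ([182.5, 221.5], 0.43), ([207.8, 239.8], 0.42)]
pin_stand [([213.0, 246.0], 0.91)] [([453.3, 300.8], 0.71), ([211.2, 247.1], 0.6), ([405.0, 272.3], 0.37)]
vial_a [([450.0, 249.0], 0.61), ([417.0, 312.0], 0.46)] [([405.3, 274.5], 0.54), ([453.1, 301.2], 0.44), ([408.3, 308.6], 0.42), ([446.8, 256.0], 0.38)]
beaker [([205.0, 284.0], 0.92)] [([207.0, 289.3], 0.56)]
dish [([393.0, 192.0], 0.94), ([206.0, 289.0], 0.69)] [([394.8, 195.2], 0.94)]
```

View pics/scene0.png

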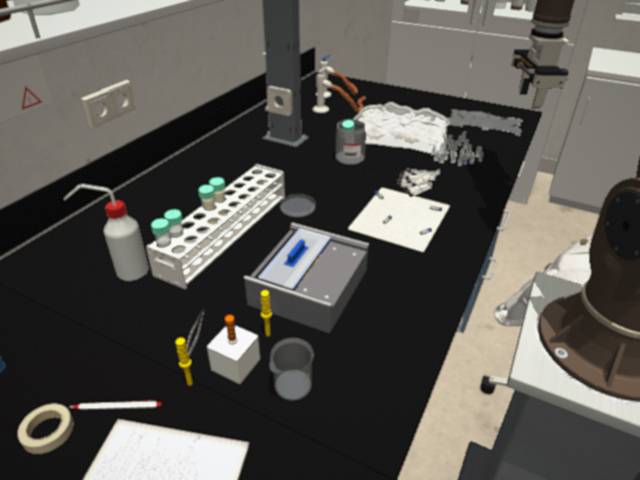

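View pics/top0.png

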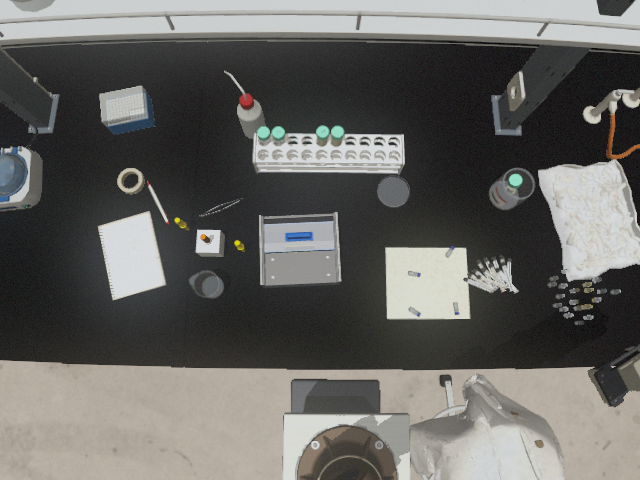

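Run:
```python
import cv2
a=cv2.imread('pics/scene0.png');cv2.imwrite('pics/sc_crop.png',cv2.resize(a[180:420,140:460],(800,600),interpolation=cv2.INTER_CUBIC))
a=cv2.imread('pics/top0.png');cv2.imwrite('pics/top_crop.png',cv2.resize(a[170:350,160:480],(800,450),interpolation=cv2.INTER_CUBIC))
```

```text
(no output)
```

View pics/sc_crop.png

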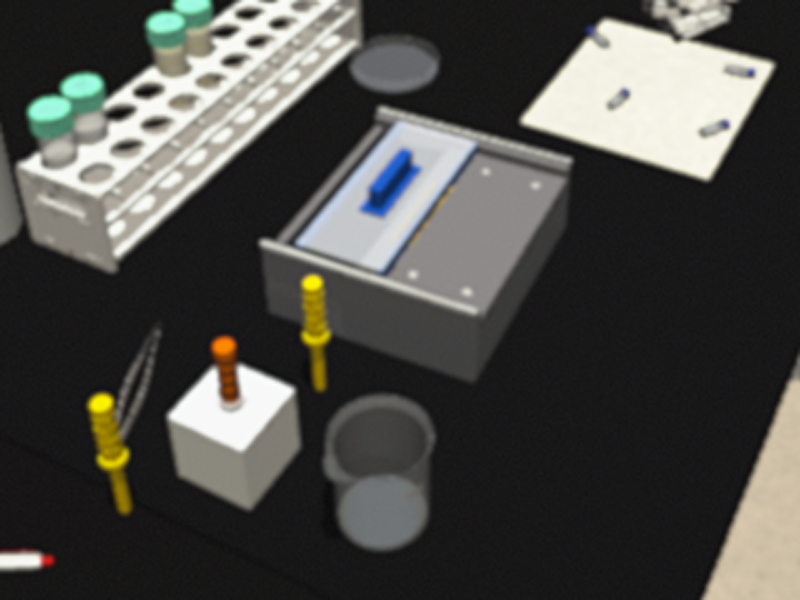

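View pics/top_crop.png

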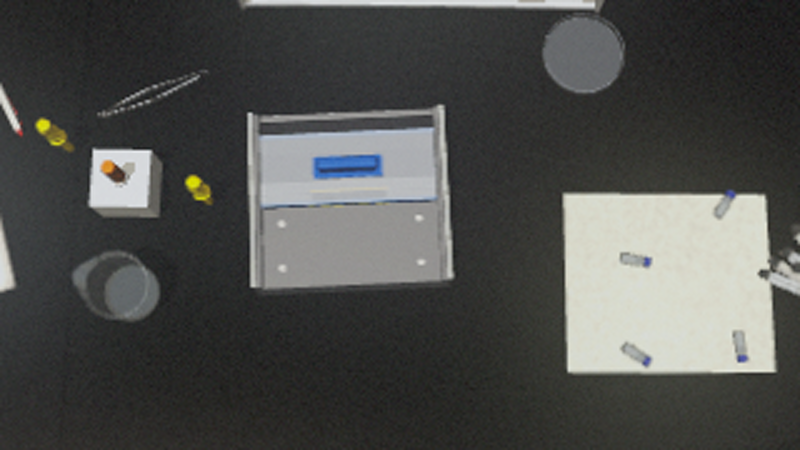

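The scene view shows four blue-capped vials on the pale mat, top view pixels (450,252), (414,273), (415,312) and (456,308). The orange pin is in its stand at (205,238). The yellow look-alikes are at (180,223) and (239,245). The carrier is at about (300,250), with its tray on the far side. Next I'll zoom in for measurement.

Run:
```python
import cv2
a=cv2.imread('pics/top0.png')
cv2.imwrite('pics/tc1.png',cv2.resize(a[205:295,250:350],(800,720)[:2],interpolation=cv2.INTER_CUBIC)[:600])
cv2.imwrite('pics/tc2.png',cv2.resize(a[240:325,380:480],(800,680),interpolation=cv2.INTER_CUBIC)[:600])
b=cv2.imread('pics/scene0.png')
cv2.imwrite('pics/sc1.png',cv2.resize(b[220:330,240:375],(800,652),interpolation=cv2.INTER_CUBIC)[:600])
```

```text
(no output)
```

View pics/tc1.png

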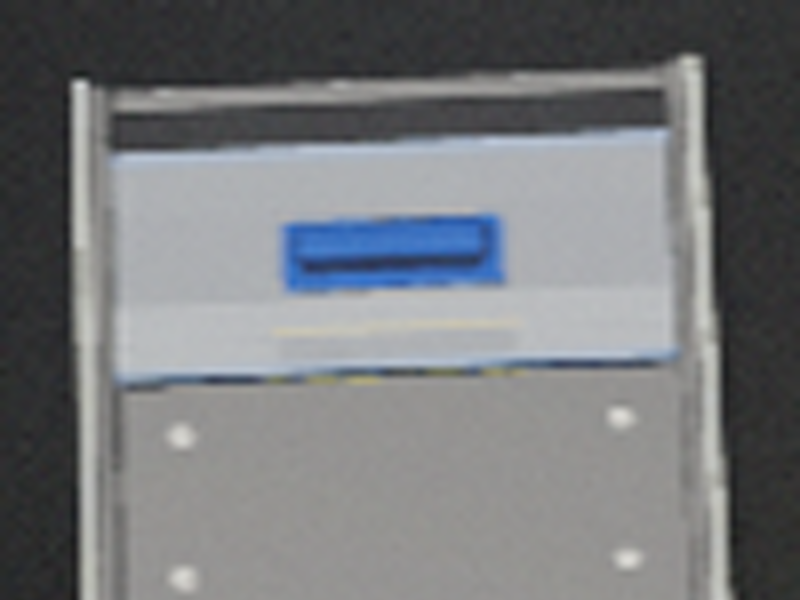

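View pics/tc2.png

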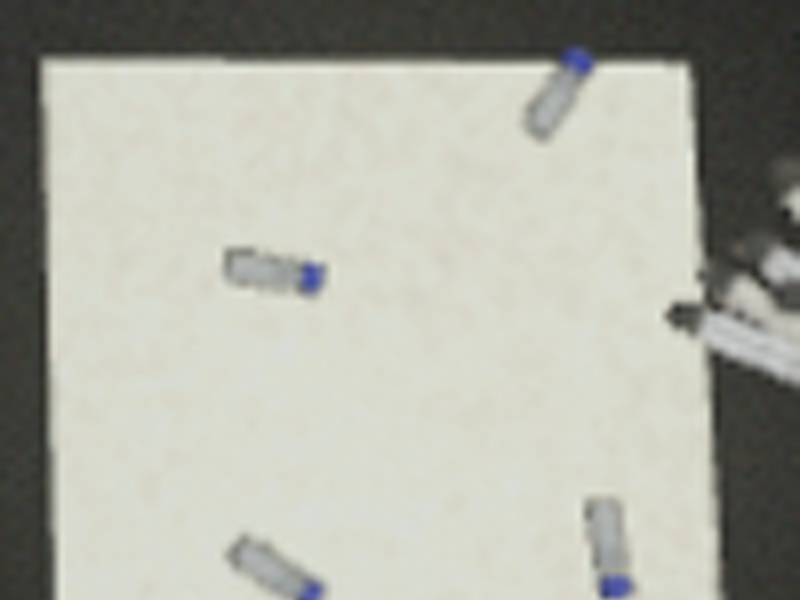

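View pics/sc1.png

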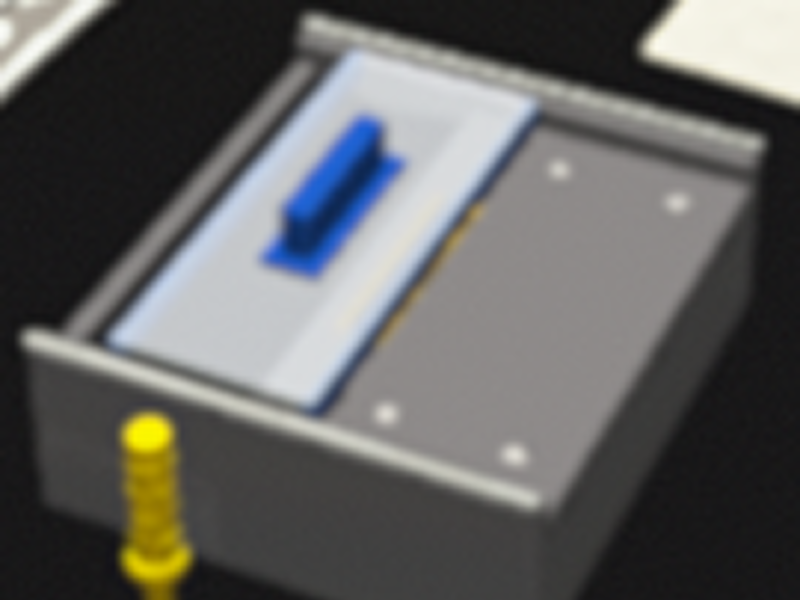

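Run:
```python
from h import *
from scipy.optimize import least_squares
np.set_printoptions(precision=4,suppress=True)
ct=cam('top');cs=cam('scene')
T=lambda p,s,o:((np.array(p)+.5)/s-.5+np.array(o))
# (cam, pix, carrier pt, cover?)
D=[(ct,T((73,82),8,(250,205)),(.04,.1,.074),0),(ct,T((705,57),8,(250,205)),(.04,-.1,.074),0),
(ct,T((250,288),2.5,(160,170)),(-.14,.1,.074),0),(ct,T((453,279),2.5,(160,170)),(-.14,-.1,.074),0),
(cs,T((303,15),5.926,(240,220)),(.04,-.1,.074),0),(cs,T((766,138),5.926,(240,220)),(-.14,-.1,.074),0),
(cs,T((22,335),5.926,(240,220)),(.04,.1,.074),0),(cs,T((540,503),5.926,(240,220)),(-.14,.1,.074),0),
(ct,T((392,240),8,(250,205)),(0,0,.096),1),(cs,T((333,165),5.926,(240,220)),(0,0,.096),1)]
def X(v,P,m):
    P=np.array(P)-(np.array([v[3],0,0]) if m else 0)
    c,s=np.cos(v[2]),np.sin(v[2])
    return np.array([v[0]+c*P[0]-s*P[1],v[1]+s*P[0]+c*P[1],P[2]])
f=lambda v:np.concatenate([proj(c,X(v,P,m))[0]-p for c,p,P,m in D])
r=least_squares(f,[.5,.05,0,.03]);print(r.x,r.fun.reshape(-1,2))
np.save('car.npy',r.x)
v=r.x
for n,P in dict(slot=(-.05,0,.06),tray=(0,0,.05),grip=(-v[3],0,.085)).items():print(n,X(v,P,0),proj(ct,X(v,P,0)),proj(cs,X(v,P,0)))
# vials
for nm,b,c in [('1',(538,130),(578,62)),('2',(233,266),(315,277)),('3',(240,552),(315,592)),('4',(602,508),(617,588))]:
    b=onz(ct,T(b,8,(380,240)),.006);c=onz(ct,T(c,8,(380,240)),.006)
    m=(b+c)/2;print(nm,m,np.linalg.norm(c-b),'yaw',np.degrees(np.arctan2(*(c-b)[[1,0]])),proj(cs,m))
# pin handle top
print(onz(ct,(205,238),.125), manip.get_obs()['time_s'])
```

```text
[0.6126 0.1261 0.0559 0.0216] [[ 0.4355  0.5284]
 [-0.5688  0.1443]
 [ 0.8884  0.6214]
 [ 0.2577  0.5321]
 [ 0.347   0.0582]
 [-0.9093  0.2477]
 [-0.1792  0.3331]
 [-0.9364  0.1512]
 [ 0.1474  0.6487]
 [-0.3367 -0.81  ]]
slot [0.5627 0.1234 0.06  ] [[299.6693 249.1082]] [[308.3973 264.4364]]
tray [0.6126 0.1261 0.05  ] [[299.0652 230.8819]] [[286.4819 261.5926]]
grip [0.591  0.1249 0.085 ] [[298.8761 236.1545]] [[295.5502 250.9694]]
1 [ 0.5697 -0.2763  0.006 ] 0.027646559439658443 yaw -32.468988731458786 [[378.058  194.6868]]
2 [ 0.5098 -0.1779  0.006 ] 0.02750768061395986 yaw -97.32002480264444 [[385.5318 219.064 ]]
3 [ 0.411 -0.176  0.006] 0.02750143513341151 yaw -117.96232811672321 [[423.6475 230.5167]]
4 [ 0.419  -0.2863  0.006 ] 0.026370239052811436 yaw -171.7429374166822 [[433.9563 207.5841]]
[0.5755 0.3514 0.125 ] 2.4
```

```bash
cat >> h.py <<'E'
np.set_printoptions(precision=4,suppress=True)
def plan(P,az=None,rel=False):
    p,R=pose()
    ax=R.apply([1,0,0]); 
    a=np.radians(az) if az is not None else np.arctan2(ax[1],ax[0])
    RT=Ro.from_matrix(np.array([[np.cos(a),np.sin(a),0],[np.sin(a),-np.cos(a),0],[0,0,-1]]).T)
    # choose tool x or flipped given explicitly by az
    d=R.inv().apply(np.array(P)-p)*1000
    rv=(R.inv()*RT).as_rotvec()
    print('dp',np.round(d,1),'rot',np.round(rv,3),'dist',round(np.linalg.norm(d)),'deg',round(np.degrees(np.linalg.norm(rv)),1))
V=np.load('car.npy') if __import__('os').path.exists('car.npy') else None
def C(x,y,z):
    c,s=np.cos(V[2]),np.sin(V[2]); return np.array([V[0]+c*x-s*y,V[1]+s*x+c*y,z])
E
python3 - <<'E'
from h import *
plan(C(-V[3],0,.2),np.degrees(V[2]))
E
```

```text
dp [-471.9 -584.3   51.7] rot [ 0.    -0.    -1.162] dist 753 deg 66.6
```

```bash
python3 -m jog '{"dp":[[-472,-584,52],[-472,-584,52],[-472,-584,52],[-472,-584,52],[-472,-584,52],[-472,-584,52],[-472,-584,52],[-472,-584,52],[-472,-584,52],[-472,-584,52]],"rot":[[0,0,-1.162],[0,0,-1.162],[0,0,-1.162],[0,0,-1.162],[0,0,-1.162],[0,0,-1.162],[0,0,-1.162],[0,0,-1.162],[0,0,-1.162],[0,0,-1.162]],"grip":[0.6,0.6,0.6,0.6,0.6,0.6,0.6,0.6,0.6,0.6]}' 20
python3 - <<'E'
from h import *
plan(C(-V[3],0,.2),np.degrees(V[2]))
E
```

```text
time_s: 3.4
position: [0.487, -0.1029, 0.2174]
tool_rot: [0.0, 1.0, 0.028, 0.0]
force: [0.9, -1.1, 0.7]
gripper_width: 0.055
dp [ 116.4 -221.7   17.4] rot [ 0.    -0.001 -0.   ] dist 251 deg 0.1
```

```bash
python3 -m jog '{"dp":[[116,-222,17],[116,-222,17],[116,-222,17],[116,-222,17],[116,-222,17],[116,-222,17],[116,-222,17],[116,-222,17]],"rot":[[0,0,0],[0,0,0],[0,0,0],[0,0,0],[0,0,0],[0,0,0],[0,0,0],[0,0,0]],"grip":[0.5,0.5,0.5,0.5,0.5,0.5,0.5,0.5]}' 20
python3 - <<'E'
from h import *
plan(C(-V[3],0,.104),np.degrees(V[2]))
E
```

```text
time_s: 4.2
position: [0.5897, 0.1221, 0.2]
tool_rot: [0.001, 1.0, 0.027, -0.0]
force: [0.2, -0.4, -0.4]
gripper_width: 0.046
dp [ 1.5 -2.8 96. ] rot [ 0.001  0.    -0.001] dist 96 deg 0.1
```

```bash
python3 -m jog '{"dp":[[1.5,-2.5,40],[1.5,-2.5,80],[1.5,-2.5,96],[1.5,-2.5,96],[1.5,-2.5,96]],"rot":[[0,0,0],[0,0,0],[0,0,0],[0,0,0],[0,0,0]],"grip":[0.5,0.5,0.5,0.5,0.5]}' 20
python3 - <<'E'
from h import *
plan(C(-V[3],0,.104),np.degrees(V[2]))
cam('scene','s1.png');cam('top','t1.png')
a=cv2.imread('pics/s1.png');cv2.imwrite('pics/s1c.png',cv2.resize(a[180:340,220:400],(800,711))[:600])
E
```

```text
time_s: 4.7
position: [0.5915, 0.1248, 0.105]
tool_rot: [0.0, 1.0, 0.027, 0.0]
force: [0.2, 0.1, 0.6]
gripper_width: 0.0457
dp [-0.5 -0.2  1. ] rot [ 0.    -0.    -0.002] dist 1 deg 0.1
```

View pics/s1c.png

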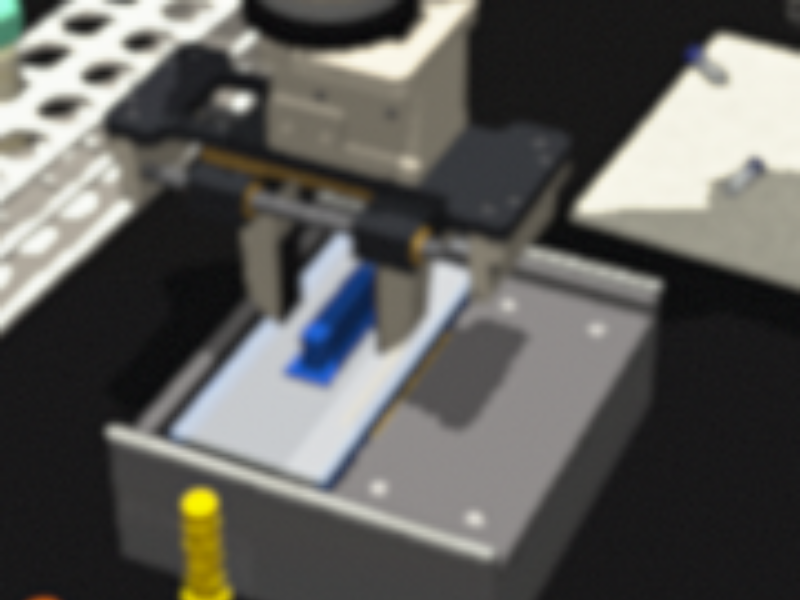

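The open fingers straddle the blue handle bar, seen at crop pixel (340,320). I'll close on it.

```bash
python3 -m jog '{"dp":[[0,0,0],[0,0,0],[0,0,0],[0,0,0],[0,0,0],[0,0,0]],"rot":[[0,0,0],[0,0,0],[0,0,0],[0,0,0],[0,0,0],[0,0,0]],"grip":[0,0,0,0,0,0]}' 15
python3 -c "
from h import *
print(pose()[0])"
```

```text
time_s: 5.4
position: [0.5912, 0.1262, 0.1043]
tool_rot: [0.0, 1.0, 0.028, 0.0]
force: [0.4, 0.0, 0.8]
gripper_width: 0.012
[0.5912 0.1262 0.1043]
```

```bash
python3 -m jog '{"dp":[[-12,0,0],[-24,0,0],[-36,0,0],[-48,0,0],[-60,0,0],[-70,0,0],[-74,0,0],[-76,0,0],[-78,0,0],[-78,0,0]],"rot":[[0,0,0],[0,0,0],[0,0,0],[0,0,0],[0,0,0],[0,0,0],[0,0,0],[0,0,0],[0,0,0],[0,0,0]],"grip":[0,0,0,0,0,0,0,0,0,0]}' 15
python3 -m jog '{"dp":[[-1,0,0],[-2,0,0],[-3,0,0],[-3,0,0]],"rot":[[0,0,0],[0,0,0],[0,0,0],[0,0,0]],"grip":[0,0,0,0]}' 15
```

```text
time_s: 6.4
position: [0.5132, 0.1219, 0.1042]
tool_rot: [0.0, 1.0, 0.028, -0.0]
force: [-0.7, 0.5, 2.5]
gripper_width: 0.0119
time_s: 6.8
position: [0.5128, 0.1218, 0.1043]
tool_rot: [-0.001, 1.0, 0.028, 0.002]
force: [9.8, 1.8, -9.8]
gripper_width: 0.0116
```

```bash
python3 -m jog '{"dp":[[2,0,0],[2,0,0],[2,0,0],[2,0,0],[2,0,-20],[2,0,-60],[2,0,-100],[2,0,-100]],"rot":[[0,0,0],[0,0,0],[0,0,0],[0,0,0],[0,0,0],[0,0,0],[0,0,0],[0,0,0]],"grip":[0.2,0.4,0.5,0.5,0.5,0.5,0.5,0.5]}'
python3 - <<'E'
from h import *
c=cam('top','t2.png')
a=cv2.imread('pics/t2.png');cv2.imwrite('pics/t2c.png',cv2.resize(a[190:340,260:500],(800,500),interpolation=cv2.INTER_CUBIC))
plan([.5098,-.1779,.12],-7.3)
E
```

```text
time_s: 7.6
position: [0.5146, 0.1231, 0.2092]
tool_rot: [-0.001, 1.0, 0.028, 0.004]
force: [0.6, 0.6, 0.4]
gripper_width: 0.0456
dp [-21.  299.6  86.4] rot [-0.001 -0.005  0.183] dist 313 deg 10.5
```

View pics/t2c.png

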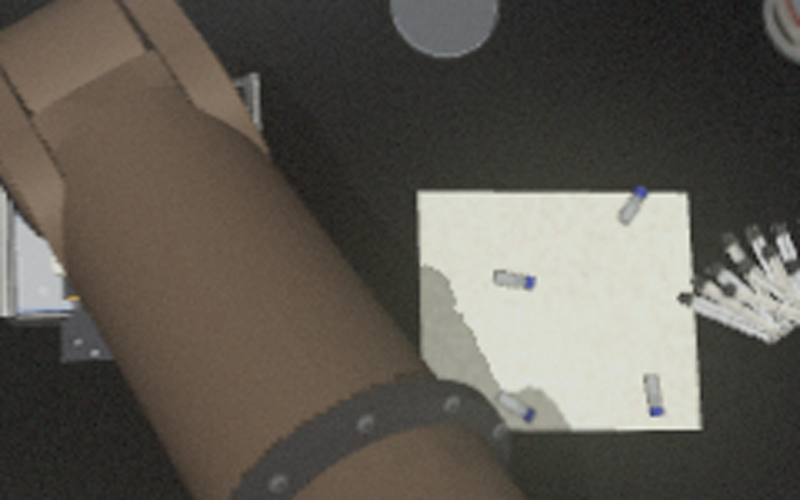

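The vials haven't moved: the crop shows them at (515,280), (632,205), (517,405) and (654,395). Next is the middle one.

```bash
python3 -m jog '{"dp":[[-3,45,0],[-6,90,20],[-9,135,40],[-12,180,55],[-15,225,70],[-18,270,86],[-21,300,86],[-21,300,86],[-21,300,86]],"rot":[[0,0,0.183],[0,0,0.183],[0,0,0.183],[0,-0.005,0.183],[0,-0.005,0.183],[0,-0.005,0.183],[0,-0.005,0.183],[0,-0.005,0.183],[0,-0.005,0.183]],"grip":[0.5,0.5,0.5,0.5,0.5,0.5,0.5,0.5,0.5]}' 10
python3 - <<'E'
from h import *
plan([.5098,-.1779,.028],-7.3)
E
```

```text
time_s: 8.55
position: [0.5072, -0.1791, 0.1171]
tool_rot: [-0.0, 0.998, -0.064, -0.003]
force: [-0.7, 0.7, -1.0]
gripper_width: 0.0462
dp [ 3.1 -1.6 89.1] rot [-0.     0.007 -0.001] dist 89 deg 0.4
```

```bash
python3 -m jog '{"dp":[[2,-1,30],[2,-1,60],[2,-1,80],[2,-1,87],[2,-1,87],[2,-1,87]],"rot":[[0,0,0],[0,0,0],[0,0,0],[0,0,0],[0,0,0],[0,0,0]],"grip":[0.4,0.4,0.4,0.4,0.4,0.4]}' 10
python3 - <<'E'
from h import *
plan([.5098,-.1779,.028],-7.3)
E
```

```text
time_s: 9.15
position: [0.5104, -0.1775, 0.032]
tool_rot: [0.0, 0.998, -0.063, -0.002]
force: [0.4, 0.6, 1.0]
gripper_width: 0.0365
dp [-0.6  0.5  4. ] rot [0.    0.004 0.001] dist 4 deg 0.2
```

```bash
python3 -m jog '{"dp":[[0,0,3],[0,0,3],[0,0,3],[0,0,3],[0,0,3],[0,0,3],[0,0,3]],"rot":[[0,0,0],[0,0,0],[0,0,0],[0,0,0],[0,0,0],[0,0,0],[0,0,0]],"grip":[0.4,0.4,0.1,0,0,0,0]}' 10
python3 - <<'E'
from h import *
plan(C(0,-.06,.12),np.degrees(V[2]))
E
```

```text
time_s: 9.85
position: [0.5098, -0.1783, 0.0282]
tool_rot: [0.0, 0.998, -0.064, -0.002]
force: [-0.2, -0.5, 0.9]
gripper_width: 0.0109
dp [  73.8 -255.9  -92.3] rot [ 0.     0.005 -0.183] dist 282 deg 10.5
```

```bash
python3 -m jog '{"dp":[[0,0,-15],[0,0,-40],[0,0,-70],[0,0,-100],[10,-40,-120],[22,-80,-120],[34,-120,-120],[46,-160,-120],[60,-205,-110],[60,-205,-110]],"rot":[[0,0,0],[0,0,0],[0,0,0],[0,0,0],[0,0.005,-0.1],[0,0.005,-0.183],[0,0.005,-0.183],[0,0.005,-0.183],[0,0.005,-0.183],[0,0.005,-0.183]],"grip":[0,0,0,0,0,0,0,0,0,0]}' 10
python3 - <<'E'
from h import *
plan(C(0,-.06,.12),np.degrees(V[2]))
cam('scene','s3.png')
a=cv2.imread('pics/s3.png');cv2.imwrite('pics/s3c.png',cv2.resize(a[150:330,250:490],(800,600)))
E
```

```text
time_s: 10.85
position: [0.5969, 0.026, 0.1372]
tool_rot: [-0.002, 0.999, 0.032, 0.0]
force: [-0.6, 0.5, -0.1]
gripper_width: 0.011
dp [ 21.6 -38.8  17.5] rot [-0.005 -0.001  0.009] dist 48 deg 0.6
```

View pics/s3c.png

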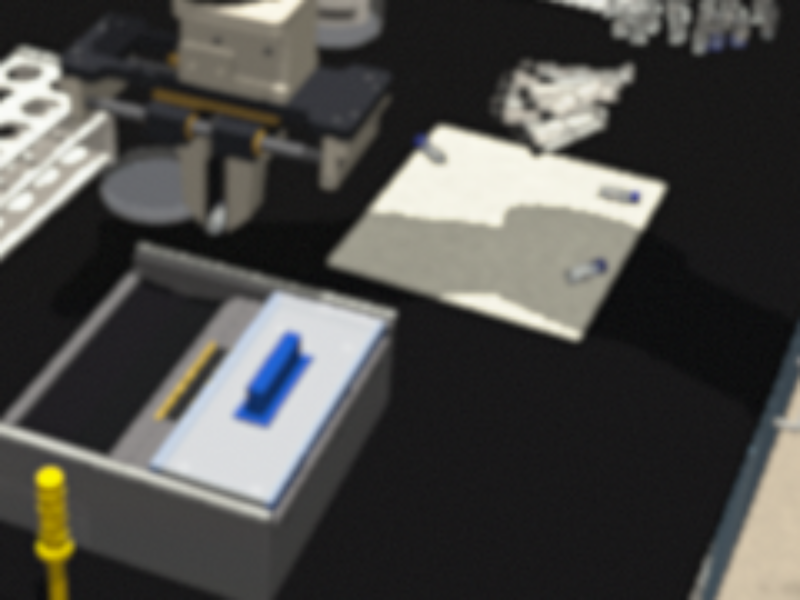

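The cover is fully open and the vial is held, at crop (215,215). I'll place it at y=-60.

```bash
python3 -m jog '{"dp":[[22,-39,0],[22,-39,18],[22,-39,18],[22,-39,35],[22,-39,45],[22,-39,50],[22,-39,50]],"rot":[[0,0,0.009],[0,0,0.009],[0,0,0.009],[0,0,0.009],[0,0,0.009],[0,0,0.009],[0,0,0.009]],"grip":[0,0,0,0,0,0,0]}' 10
python3 - <<'E'
from h import *
plan(C(0,-.06,.080),np.degrees(V[2]))
E
```

```text
time_s: 11.6
position: [0.6151, 0.0566, 0.0873]
tool_rot: [0.0, 1.0, 0.023, -0.001]
force: [-0.8, 0.2, 0.6]
gripper_width: 0.011
dp [ 1.3 -9.6  7.3] rot [ 0.001  0.001 -0.01 ] dist 12 deg 0.6
```

```bash
python3 -m jog '{"dp":[[1,-9.5,0],[1,-9.5,3],[1,-9.5,6],[1,-9.5,7],[1,-9.5,7]],"rot":[[0,0,-0.01],[0,0,-0.01],[0,0,-0.01],[0,0,-0.01],[0,0,-0.01]],"grip":[0,0,0,0,0]}' 10
python3 - <<'E'
from h import *
print(manip.get_obs()['force'])
plan(C(0,-.06,.080),np.degrees(V[2]))
E
```

```text
time_s: 12.1
position: [0.616, 0.067, 0.0805]
tool_rot: [0.0, 1.0, 0.028, -0.0]
force: [0.4, -0.3, 0.6]
gripper_width: 0.0108
[ 0.3743 -0.261   0.5654]
dp [-0.1  0.7  0.5] rot [0.    0.    0.001] dist 1 deg 0.1
```

```bash
python3 -m jog '{"dp":[[0,0,0],[0,0,0],[0,0,0],[0,0,-15],[0,0,-35],[0,0,-70],[0,0,-90],[0,0,-90]],"rot":[[0,0,0],[0,0,0],[0,0,0],[0,0,0],[0,0,0],[0,0,0],[0,0,0],[0,0,0]],"grip":[0.15,0.2,0.2,0.2,0.2,0.4,0.4,0.4]}' 10
python3 - <<'E'
from h import *
plan([.411,-.176,.12],-28)
E
```

```text
time_s: 12.9
position: [0.6182, 0.0679, 0.1754]
tool_rot: [-0.0, 1.0, 0.028, 0.003]
force: [0.8, 0.7, 0.2]
gripper_width: 0.035
dp [-221.1  231.8   53.8] rot [-0.003 -0.006  0.546] dist 325 deg 31.3
```

```bash
python3 -m jog '{"dp":[[-20,45,0],[-50,85,0],[-85,125,0],[-120,160,20],[-155,195,40],[-190,220,54],[-221,232,54],[-221,232,54],[-221,232,54],[-221,232,54]],"rot":[[0,0,0.15],[0,0,0.3],[0,0,0.45],[0,0,0.546],[0,0,0.546],[0,0,0.546],[0,0,0.546],[0,0,0.546],[0,0,0.546],[0,0,0.546]],"grip":[0.4,0.4,0.4,0.4,0.4,0.4,0.4,0.4,0.4,0.4]}' 10
python3 - <<'E'
from h import *
plan([.411,-.176,.12],-28)
c=cam('scene','s4.png')
a=cv2.imread('pics/s4.png');cv2.imwrite('pics/s4c.png',cv2.resize(a[170:350,240:480],(800,600)))
E
```

```text
time_s: 13.9
position: [0.4101, -0.1765, 0.1173]
tool_rot: [-0.0, 0.97, -0.242, 0.001]
force: [0.9, 0.7, 0.6]
gripper_width: 0.0364
dp [ 0.6 -0.9 -2.7] rot [-0.001 -0.002  0.001] dist 3 deg 0.1
```

View pics/s4c.png

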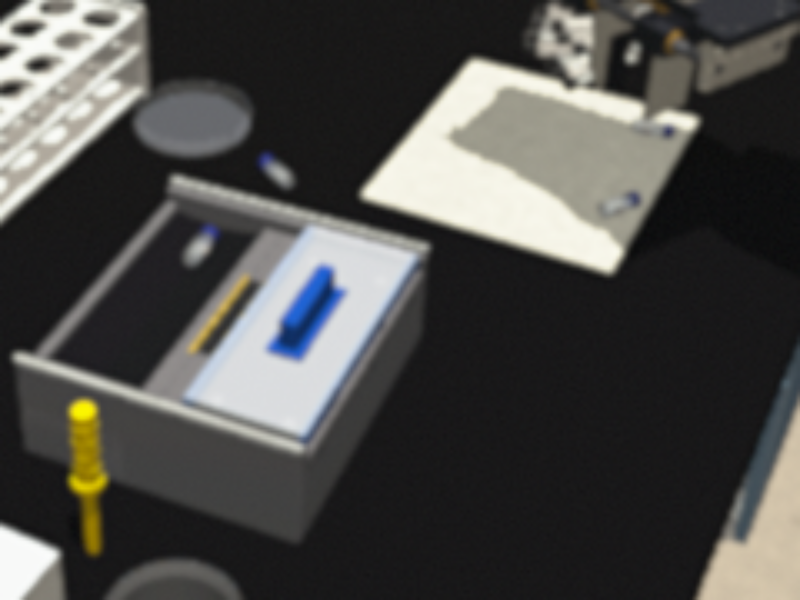

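The first vial lies in the tray at crop (200,246). Vial 1 was knocked to crop (278,170), beside the dish. Vials 3 and 4 haven't moved, so I'll pick vial 3.

```bash
python3 -m jog '{"dp":[[0.5,-0.5,30],[0.5,-0.5,60],[0.5,-0.5,80],[0.5,-0.5,87],[0.5,-0.5,89],[0.5,-0.5,89],[0.5,-0.5,89]],"rot":[[0,0,0],[0,0,0],[0,0,0],[0,0,0],[0,0,0],[0,0,0],[0,0,0]],"grip":[0.4,0.4,0.4,0.4,0.4,0.4,0.4]}' 10
python3 - <<'E'
from h import *
plan([.411,-.176,.028],-28)
E
```

```text
time_s: 14.65
position: [0.4102, -0.1769, 0.0286]
tool_rot: [0.0, 0.97, -0.242, 0.001]
force: [0.3, -0.1, 0.1]
gripper_width: 0.0366
dp [ 0.3 -1.1  0.7] rot [-0.    -0.002 -0.   ] dist 1 deg 0.1
```

```bash
python3 -m jog '{"dp":[[0,-1,0.5],[0,-1,0.5],[0,-1,0.5],[0,-1,0.5],[0,-1,0.5],[0,-1,-20],[0,-1,-50],[0,-1,-90],[0,-1,-110],[0,-1,-110]],"rot":[[0,0,0],[0,0,0],[0,0,0],[0,0,0],[0,0,0],[0,0,0],[0,0,0],[0,0,0],[0,0,0],[0,0,0]],"grip":[0.1,0,0,0,0,0,0,0,0,0]}' 10
python3 - <<'E'
from h import *
plan(C(0,-.02,.12),np.degrees(V[2]))
E
```

```text
time_s: 15.65
position: [0.4114, -0.1764, 0.1404]
tool_rot: [0.0, 0.97, -0.242, 0.003]
force: [1.1, 0.1, -0.9]
gripper_width: 0.0109
dp [  45.6 -344.5   20.8] rot [ 0.001 -0.005 -0.545] dist 348 deg 31.2
```

```bash
python3 -m jog '{"dp":[[6,-45,0],[12,-90,0],[18,-135,0],[24,-180,0],[30,-225,0],[36,-270,0],[42,-315,0],[46,-344,0],[46,-344,0],[46,-344,0]],"rot":[[0,0,-0.12],[0,0,-0.25],[0,0,-0.38],[0,0,-0.5],[0,0,-0.545],[0,0,-0.545],[0,0,-0.545],[0,0,-0.545],[0,0,-0.545],[0,0,-0.545]],"grip":[0,0,0,0,0,0,0,0,0,0]}' 10
python3 - <<'E'
from h import *
plan(C(0,-.02,.080),np.degrees(V[2]))
E
```

```text
time_s: 16.65
position: [0.6114, 0.1065, 0.1362]
tool_rot: [0.0, 1.0, 0.029, -0.001]
force: [0.2, 0.9, -0.7]
gripper_width: 0.0113
dp [ 2.4  0.5 56.2] rot [0.    0.002 0.001] dist 56 deg 0.2
```

```bash
python3 -m jog '{"dp":[[2,0,20],[2,0,40],[2,0,50],[2,0,54],[2,0,56],[2,0,56],[2,0,56]],"rot":[[0,0,0],[0,0,0],[0,0,0],[0,0,0],[0,0,0],[0,0,0],[0,0,0]],"grip":[0,0,0,0,0,0,0]}' 10
python3 - <<'E'
from h import *
plan(C(0,-.02,.080),np.degrees(V[2]))
E
```

```text
time_s: 17.35
position: [0.6145, 0.1063, 0.0825]
tool_rot: [-0.0, 1.0, 0.028, 0.001]
force: [-0.3, 0.2, -0.1]
gripper_width: 0.0114
dp [-0.8  0.1  2.5] rot [-0.    -0.001 -0.   ] dist 3 deg 0.1
```

```bash
python3 -m jog '{"dp":[[-1,0,2],[-1,0,2],[-1,0,2],[-1,0,2],[-1,0,-15],[-1,0,-35],[-1,0,-70],[-1,0,-90],[-1,0,-90]],"rot":[[0,0,0],[0,0,0],[0,0,0],[0,0,0],[0,0,0],[0,0,0],[0,0,0],[0,0,0],[0,0,0]],"grip":[0,0.15,0.2,0.2,0.2,0.2,0.4,0.4,0.4]}' 10
python3 - <<'E'
from h import *
plan([.419,-.2863,.12],-81.7)
E
```

```text
time_s: 18.25
position: [0.6148, 0.107, 0.1752]
tool_rot: [-0.001, 1.0, 0.028, 0.003]
force: [-0.2, 0.7, 0.4]
gripper_width: 0.0351
dp [-217.8  381.8   53.6] rot [-0.005 -0.004  1.482] dist 443 deg 84.9
```

```bash
python3 -m jog '{"dp":[[-22,40,0],[-44,80,0],[-66,120,0],[-88,160,10],[-110,200,20],[-132,240,30],[-154,280,40],[-176,320,50],[-200,360,54],[-218,382,54]],"rot":[[0,0,0.148],[0,0,0.296],[0,0,0.445],[0,0,0.593],[0,0,0.741],[0,0,0.889],[0,0,1.037],[0,0,1.186],[0,0,1.334],[0,0,1.482]],"grip":[0.4,0.4,0.4,0.4,0.4,0.4,0.4,0.4,0.4,0.4]}' 10
python3 -m jog '{"dp":[[0,0,0],[0,0,0]],"rot":[[0,0,0],[0,0,0]],"grip":[0.4,0.4]}' 10
python3 - <<'E'
from h import *
plan([.419,-.2863,.028],-81.7)
c=cam('scene','s5.png')
a=cv2.imread('pics/s5.png');cv2.imwrite('pics/s5c.png',cv2.resize(a[150:330,240:480],(800,600)))
E
```

```text
time_s: 19.25
position: [0.4139, -0.2906, 0.1165]
tool_rot: [0.001, 0.753, -0.658, -0.001]
force: [0.4, 0.9, 0.2]
gripper_width: 0.0367
time_s: 19.45
position: [0.4162, -0.2874, 0.1172]
tool_rot: [0.0, 0.756, -0.654, -0.0]
force: [0.0, 0.4, -0.6]
gripper_width: 0.0368
dp [-0.7 -3.  89.2] rot [ 0.001  0.    -0.   ] dist 89 deg 0.1
```

View pics/s5c.png

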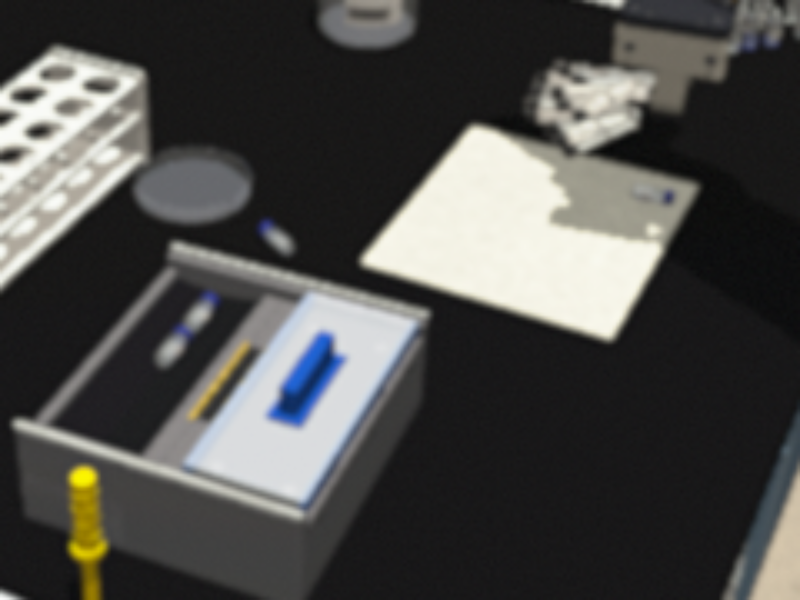

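Two vials are now in the tray, crop (173,350) and (205,310). The third is where it was on the mat, (652,190).

```bash
python3 -m jog '{"dp":[[-0.5,-3,30],[-0.5,-3,60],[-0.5,-3,80],[-0.5,-3,87],[-0.5,-3,89],[-0.5,-3,89],[-0.5,-3,89]],"rot":[[0,0,0],[0,0,0],[0,0,0],[0,0,0],[0,0,0],[0,0,0],[0,0,0]],"grip":[0.4,0.4,0.4,0.4,0.4,0.4,0.4]}' 10
python3 - <<'E'
from h import *
plan([.419,-.2863,.028],-81.7)
E
```

```text
time_s: 20.2
position: [0.4204, -0.2866, 0.0297]
tool_rot: [-0.0, 0.757, -0.654, 0.001]
force: [-0.4, 0.1, 0.0]
gripper_width: 0.0365
dp [-0.5  1.4  1.7] rot [-0.001 -0.001  0.   ] dist 2 deg 0.1
```

```bash
python3 -m jog '{"dp":[[0,1,1.5],[0,1,1.5],[0,1,1.5],[0,1,1.5],[0,1,1.5],[0,1,-20],[0,1,-50],[0,1,-90],[0,1,-110],[0,1,-110]],"rot":[[0,0,0],[0,0,0],[0,0,0],[0,0,0],[0,0,0],[0,0,0],[0,0,0],[0,0,0],[0,0,0],[0,0,0]],"grip":[0.3,0.1,0,0,0,0,0,0,0,0]}' 10
python3 - <<'E'
from h import *
plan(C(0,.02,.14),np.degrees(V[2]))
E
```

```text
time_s: 21.2
position: [0.4203, -0.2875, 0.1417]
tool_rot: [-0.001, 0.756, -0.654, 0.003]
force: [0.1, -1.7, -1.2]
gripper_width: 0.0112
dp [-401.6 -251.6    1.4] rot [-0.001 -0.006 -1.482] dist 474 deg 84.9
```

```bash
python3 -m jog '{"dp":[[-35,-22,-8],[-78,-48,-8],[-120,-75,-8],[-160,-100,-8],[-200,-125,-8],[-241,-151,-8],[-281,-176,-8],[-321,-201,-8],[-361,-226,-8],[-402,-252,-8]],"rot":[[0,0,-0.148],[0,0,-0.296],[0,0,-0.445],[0,0,-0.593],[0,0,-0.741],[0,0,-0.889],[0,0,-1.037],[0,0,-1.186],[0,0,-1.334],[0,0,-1.482]],"grip":[0,0,0,0,0,0,0,0,0,0]}' 10
python3 -m jog '{"dp":[[0,0,0],[0,0,0]],"rot":[[0,0,0],[0,0,0]],"grip":[0,0]}' 10
python3 - <<'E'
from h import *
plan(C(0,.02,.080),np.degrees(V[2]))
E
```

```text
time_s: 22.2
position: [0.61, 0.149, 0.1455]
tool_rot: [0.0, 1.0, 0.031, -0.001]
force: [0.7, -0.5, 0.2]
gripper_width: 0.0106
time_s: 22.4
position: [0.6094, 0.1491, 0.1451]
tool_rot: [-0.0, 1.0, 0.029, -0.001]
force: [0.1, -1.5, -0.0]
gripper_width: 0.011
dp [ 2.   3.1 65.1] rot [-0.001  0.002  0.002] dist 65 deg 0.2
```

```bash
python3 -m jog '{"dp":[[2,3,20],[2,3,40],[2,3,55],[2,3,63],[2,3,65],[2,3,65],[2,3,65]],"rot":[[0,0,0],[0,0,0],[0,0,0],[0,0,0],[0,0,0],[0,0,0],[0,0,0]],"grip":[0,0,0,0,0,0,0]}' 10
python3 - <<'E'
from h import *
plan(C(0,.02,.080),np.degrees(V[2]))
E
```

```text
time_s: 23.1
position: [0.6127, 0.1449, 0.0826]
tool_rot: [-0.0, 1.0, 0.028, 0.001]
force: [1.0, 1.0, 0.2]
gripper_width: 0.011
dp [-1.2 -1.3  2.6] rot [-0.    -0.001 -0.   ] dist 3 deg 0.1
```

```bash
python3 -m jog '{"dp":[[-1,-1,2],[-1,-1,2],[-1,-1,2],[-1,-1,2],[-1,-1,-15],[-1,-1,-35],[-1,-1,-70],[-1,-1,-90],[-1,-1,-90]],"rot":[[0,0,0],[0,0,0],[0,0,0],[0,0,0],[0,0,0],[0,0,0],[0,0,0],[0,0,0],[0,0,0]],"grip":[0,0.15,0.2,0.2,0.2,0.2,0.4,0.4,0.4]}' 10
python3 -m jog '{"dp":[[-60,-50,0],[-120,-90,0],[-180,-90,0],[-180,-90,0],[-180,-90,0],[-180,-90,0]],"rot":[[0,0,0],[0,0,0],[0,0,0],[0,0,0],[0,0,0],[0,0,0]],"grip":[0.4,0.4,0.4,0.4,0.4,0.4]}' 10
python3 - <<'E'
from h import *
cam('scene','s6.png');cam('top','t6.png')
a=cv2.imread('pics/s6.png');cv2.imwrite('pics/s6c.png',cv2.resize(a[150:330,240:480],(800,600),interpolation=cv2.INTER_CUBIC))
a=cv2.imread('pics/t6.png');cv2.imwrite('pics/t6c.png',cv2.resize(a[170:320,240:440],(800,600),interpolation=cv2.INTER_CUBIC))
E
```

```text
time_s: 24.0
position: [0.6129, 0.1464, 0.1753]
tool_rot: [-0.001, 1.0, 0.028, 0.003]
force: [0.1, 0.3, 0.4]
gripper_width: 0.0351
time_s: 24.6
position: [0.4252, 0.2256, 0.1717]
tool_rot: [0.0, 1.0, 0.029, -0.0]
force: [0.6, -0.3, 0.3]
gripper_width: 0.0369
```

View pics/s6c.png

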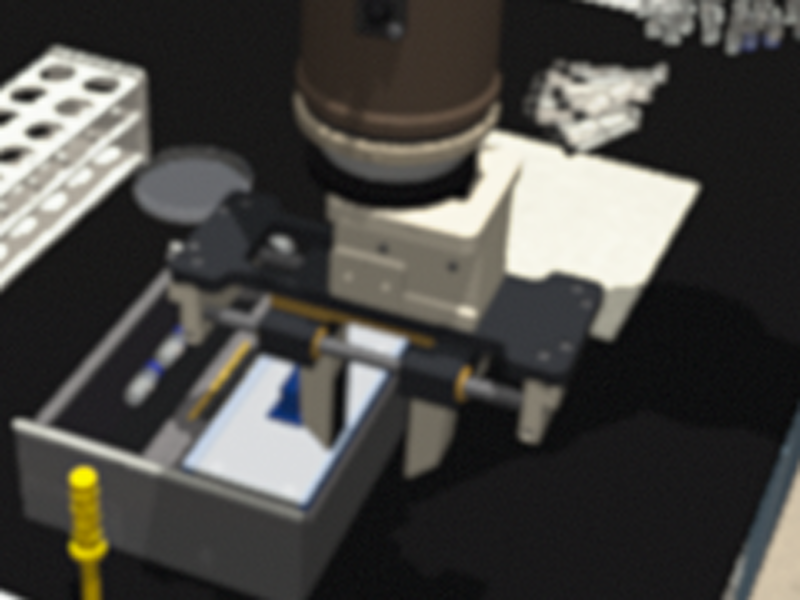

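View pics/t6c.png

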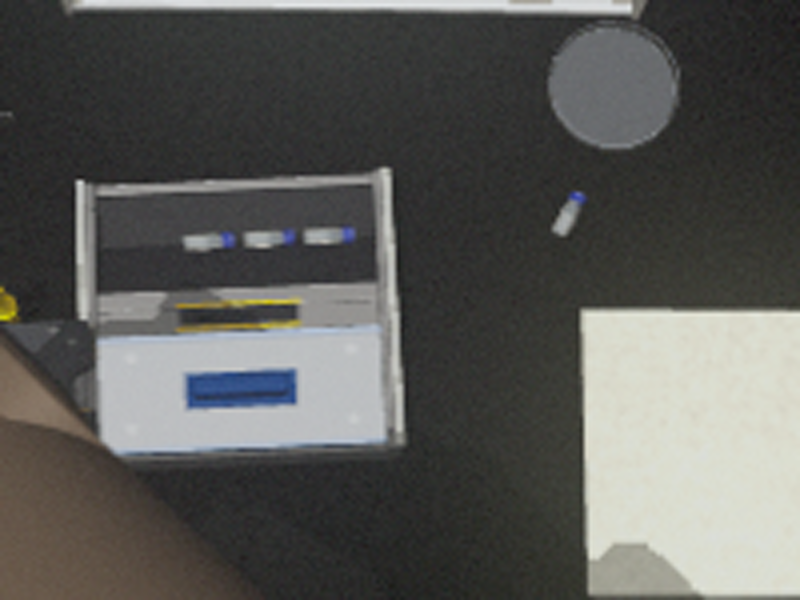

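Three vials lie in line in the tray, crop (208,241), (269,239) and (328,235). The fourth is at crop (570,213), near the dish, so I'll check the clearances there.

Run:
```python
from h import *
c=cam('top')
T=lambda p,s,o:((np.array(p)+.5)/s-.5+np.array(o))
b=onz(c,T((563,228),4,(240,170)),.006);k=onz(c,T((578,199),4,(240,170)),.006)
m=(b+k)/2;yaw=np.degrees(np.arctan2(*(k-b)[[1,0]]));print(m,np.linalg.norm(k-b),yaw)
D=onz(c,T((613,88),4,(240,170)),.006);print('dish',D,np.linalg.norm(D-m))
def cc(p):
    d=p[:2]-V[:2];cs,s=np.cos(V[2]),np.sin(V[2]);return np.array([cs*d[0]+s*d[1],-s*d[0]+cs*d[1]])
for az in (yaw+90,yaw+105,yaw+75):
    a=np.radians(az);u=np.array([np.cos(a),np.sin(a)]);n=np.array([-u[1],u[0]])
    print(az,[cc(m[:2]+s*.095*u+t*.0375*n) for s in(1,-1) for t in (1,-1)])
cs=cam('scene','s7.png');print(proj(cs,m))
```

```text
[ 0.6468 -0.0967  0.006 ] 0.022939855840552758 -27.616894681224647
dish [ 0.7361 -0.1281  0.006 ] 0.09464490144145135
62.38310531877535 [array([ 0.0382, -0.1236]), array([ 0.1026, -0.162 ]), array([-0.0592, -0.2868]), array([ 0.0052, -0.3252])]
77.38310531877535 [array([ 0.0115, -0.1228]), array([ 0.0837, -0.1432]), array([-0.0403, -0.3056]), array([ 0.0319, -0.326 ])]
47.38310531877535 [array([ 0.0637, -0.1313]), array([ 0.116 , -0.1851]), array([-0.0726, -0.2637]), array([-0.0203, -0.3175])]
[[321.4369 220.5281]]
```

Run:
```python
from h import *
plan([.6468,-.0967,.14],62.4)
```

```text
dp [201.3 333.   31.5] rot [ 0.    -0.    -1.035] dist 390 deg 59.3
```

```bash
python3 -m jog '{"dp":[[24,40,0],[48,80,0],[72,120,0],[96,160,0],[120,200,0],[144,240,0],[168,280,10],[192,320,20],[201,333,31],[201,333,31]],"rot":[[0,0,-0.13],[0,0,-0.26],[0,0,-0.4],[0,0,-0.53],[0,0,-0.66],[0,0,-0.8],[0,0,-0.93],[0,0,-1.035],[0,0,-1.035],[0,0,-1.035]],"grip":[0.4,0.4,0.4,0.4,0.4,0.4,0.4,0.4,0.4,0.4]}' 10
python3 -m jog '{"dp":[[0,0,0],[0,0,0]],"rot":[[0,0,0],[0,0,0]],"grip":[0.4,0.4]}' 10
python3 - <<'E'
from h import *
plan([.6468,-.0967,.028],62.4)
c=cam('scene','s8.png')
a=cv2.imread('pics/s8.png');cv2.imwrite('pics/s8c.png',cv2.resize(a[150:300,240:440],(800,600),interpolation=cv2.INTER_CUBIC))
E
```

```text
time_s: 25.8
position: [0.646, -0.1007, 0.1377]
tool_rot: [-0.001, 0.857, 0.516, -0.001]
force: [-0.1, 0.3, -0.6]
gripper_width: 0.037
time_s: 26.0
position: [0.6456, -0.0941, 0.1412]
tool_rot: [-0.0, 0.855, 0.519, 0.0]
force: [0.4, -0.2, 0.0]
gripper_width: 0.0366
dp [ -1.9   2.3 113.2] rot [-0.    -0.001  0.003] dist 113 deg 0.2
```

View pics/s8c.png

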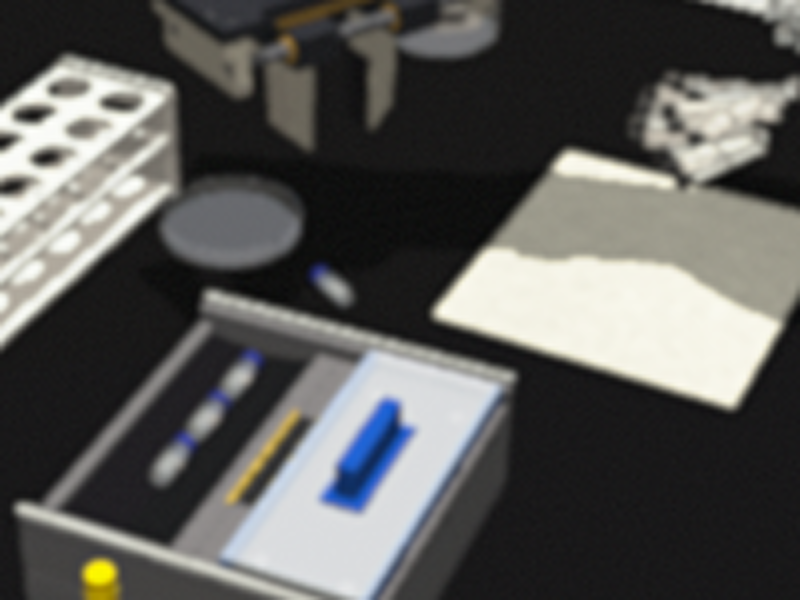

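The three vials are still in line in the tray. The fourth, at crop (332,285), lies just below the gripper and clear of the dish at (230,225). I'll descend.

```bash
python3 -m jog '{"dp":[[-2,2,35],[-2,2,70],[-2,2,95],[-2,2,107],[-2,2,110],[-2,2,110],[-2,2,110],[-2,2,110]],"rot":[[0,0,0],[0,0,0],[0,0,0],[0,0,0],[0,0,0],[0,0,0],[0,0,0],[0,0,0]],"grip":[0.4,0.4,0.4,0.4,0.4,0.4,0.4,0.4]}' 10
python3 - <<'E'
from h import *
plan([.6468,-.0967,.028],62.4)
E
```

```text
time_s: 26.85
position: [0.6474, -0.0985, 0.0322]
tool_rot: [0.001, 0.855, 0.519, 0.001]
force: [0.4, 0.2, -1.1]
gripper_width: 0.0369
dp [ 1.3 -1.4  4.2] rot [ 0.002 -0.001  0.002] dist 5 deg 0.2
```

```bash
python3 -m jog '{"dp":[[1,-1,4],[1,-1,4],[1,-1,4],[1,-1,4],[1,-1,4],[1,-1,4],[1,-1,-20],[1,-1,-60],[1,-1,-110],[1,-1,-110]],"rot":[[0,0,0],[0,0,0],[0,0,0],[0,0,0],[0,0,0],[0,0,0],[0,0,0],[0,0,0],[0,0,0],[0,0,0]],"grip":[0.3,0.1,0,0,0,0,0,0,0,0]}' 10
python3 - <<'E'
from h import *
plan(C(0,.06,.14),np.degrees(V[2]))
c=cam('scene','s9.png')
a=cv2.imread('pics/s9.png');cv2.imwrite('pics/s9c.png',cv2.resize(a[150:300,240:440],(800,600),interpolation=cv2.INTER_CUBIC))
E
```

```text
time_s: 27.85
position: [0.65, -0.0964, 0.1479]
tool_rot: [0.003, 0.855, 0.519, 0.005]
force: [0.2, -0.4, -0.3]
gripper_width: 0.0109
dp [ 231.7 -166.7    7.4] rot [ 0.006 -0.009  1.035] dist 285 deg 59.3
```

View pics/s9c.png

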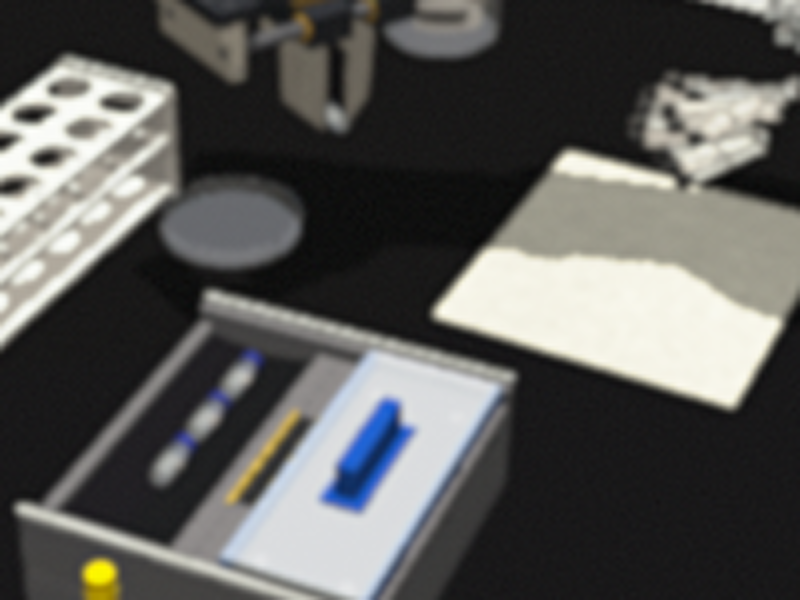

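The fourth vial is held, at crop (338,118). I'll place it at y=+61.

```bash
python3 -m jog '{"dp":[[35,-25,0],[70,-50,0],[105,-75,0],[140,-100,0],[175,-125,0],[205,-150,0],[232,-168,0],[232,-168,0],[232,-168,0],[232,-168,0]],"rot":[[0,0,0.14],[0,0,0.28],[0,0,0.42],[0,0,0.56],[0,0,0.7],[0,0,0.84],[0,0,0.95],[0,0,1.035],[0,0,1.035],[0,0,1.035]],"grip":[0,0,0,0,0,0,0,0,0,0]}' 10
python3 - <<'E'
from h import *
plan(C(0,.061,.080),np.degrees(V[2]))
E
```

```text
time_s: 28.9
position: [0.6041, 0.185, 0.1399]
tool_rot: [0.001, 1.0, 0.029, -0.001]
force: [0.1, -0.5, 0.8]
gripper_width: 0.0114
dp [ 5.2 -1.8 59.9] rot [0.001 0.001 0.002] dist 60 deg 0.1
```

```bash
python3 -m jog '{"dp":[[5,-2,15],[5,-2,35],[5,-2,50],[5,-2,57],[5,-2,58],[5,-2,58],[5,-2,58]],"rot":[[0,0,0],[0,0,0],[0,0,0],[0,0,0],[0,0,0],[0,0,0],[0,0,0]],"grip":[0,0,0,0,0,0,0]}' 10
python3 - <<'E'
from h import *
plan(C(0,.061,.080),np.degrees(V[2]))
E
```

```text
time_s: 29.6
position: [0.6096, 0.1887, 0.0835]
tool_rot: [-0.0, 1.0, 0.028, 0.001]
force: [0.4, 1.3, -0.3]
gripper_width: 0.0111
dp [-0.6  1.6  3.5] rot [-0.    -0.001  0.   ] dist 4 deg 0.1
```

```bash
python3 -m jog '{"dp":[[-1,1,3],[-1,1,3],[-1,1,3],[-1,1,3],[-1,1,-15],[-1,1,-35],[-1,1,-70],[-1,1,-100],[-1,1,-100]],"rot":[[0,0,0],[0,0,0],[0,0,0],[0,0,0],[0,0,0],[0,0,0],[0,0,0],[0,0,0],[0,0,0]],"grip":[0,0.15,0.2,0.2,0.2,0.2,0.4,0.4,0.4]}' 10
python3 - <<'E'
from h import *
plan(C(-.1,0,.19),np.degrees(V[2]))
c=cam('scene','s10.png')
a=cv2.imread('pics/s10.png');cv2.imwrite('pics/s10c.png',cv2.resize(a[150:300,240:440],(800,600),interpolation=cv2.INTER_CUBIC))
E
```

```text
time_s: 30.5
position: [0.6104, 0.1887, 0.1875]
tool_rot: [-0.001, 1.0, 0.028, 0.004]
force: [1.1, -0.1, 0.4]
gripper_width: 0.035
dp [-101.3   62.6   -3.3] rot [-0.002 -0.007  0.   ] dist 119 deg 0.4
```

View pics/s10c.png

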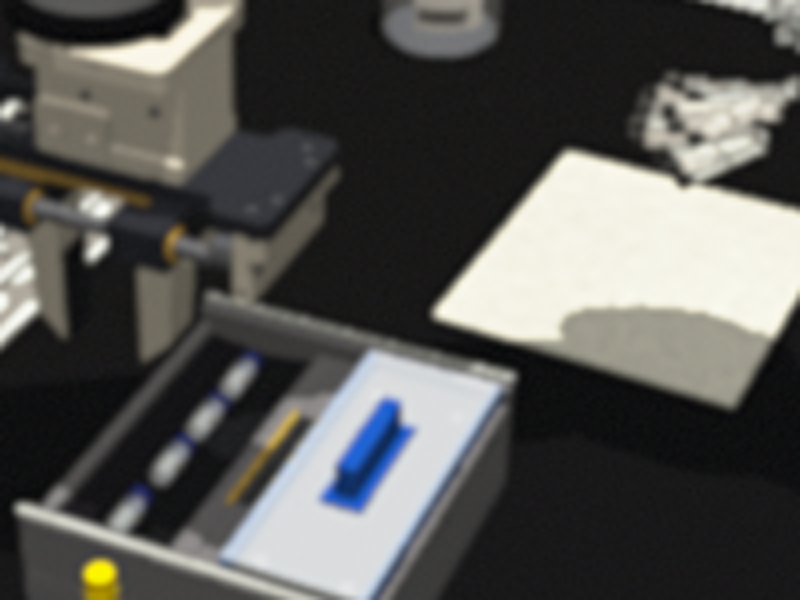

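All four vials are in line in the tray, from crop (125,510) to (240,370). Now the cover handle.

```bash
python3 -m jog '{"dp":[[-40,25,0],[-80,50,0],[-101,63,0],[-101,63,0],[-101,63,0],[-101,63,30],[-101,63,60],[-101,63,76],[-101,63,76],[-101,63,76]],"rot":[[0,0,0],[0,0,0],[0,0,0],[0,0,0],[0,0,0],[0,0,0],[0,0,0],[0,0,0],[0,0,0],[0,0,0]],"grip":[0.5,0.5,0.5,0.5,0.5,0.5,0.5,0.5,0.5,0.5]}' 15
python3 - <<'E'
from h import *
plan(C(-.1,0,.104),np.degrees(V[2]))
E
```

```text
time_s: 31.55
position: [0.5115, 0.1198, 0.1067]
tool_rot: [-0.0, 1.0, 0.028, -0.0]
force: [-0.3, 0.0, -0.6]
gripper_width: 0.0459
dp [ 1.3 -0.7  2.7] rot [-0.001  0.     0.001] dist 3 deg 0.1
```

```bash
python3 -m jog '{"dp":[[1,0,2.5],[1,0,2.5],[1,0,2.5],[1,0,2.5],[1,0,2.5],[1,0,2.5],[1,0,2.5],[1,0,2.5]],"rot":[[0,0,0],[0,0,0],[0,0,0],[0,0,0],[0,0,0],[0,0,0],[0,0,0],[0,0,0]],"grip":[0.5,0.2,0,0,0,0,0,0]}' 15
python3 -m jog '{"dp":[[12,0,0],[24,0,0],[36,0,0],[48,0,0],[60,0,0],[72,0,0],[84,0,0],[92,0,0],[96,0,0],[97,0,0]],"rot":[[0,0,0],[0,0,0],[0,0,0],[0,0,0],[0,0,0],[0,0,0],[0,0,0],[0,0,0],[0,0,0],[0,0,0]],"grip":[0,0,0,0,0,0,0,0,0,0]}' 15
python3 -m jog '{"dp":[[0,0,0],[0,0,0]],"rot":[[0,0,0],[0,0,0]],"grip":[0,0]}' 15
python3 - <<'E'
from h import *
plan(C(0,0,.104),np.degrees(V[2]))
E
```

```text
time_s: 32.35
position: [0.5131, 0.1189, 0.1046]
tool_rot: [-0.0, 1.0, 0.028, 0.001]
force: [4.6, 0.3, -2.1]
gripper_width: 0.012
time_s: 33.35
position: [0.6098, 0.1243, 0.1046]
tool_rot: [-0.0, 1.0, 0.028, 0.0]
force: [-1.6, -1.1, 6.4]
gripper_width: 0.0119
time_s: 33.55
position: [0.6098, 0.1244, 0.1046]
tool_rot: [-0.0, 1.0, 0.028, 0.001]
force: [0.7, -0.9, 4.0]
gripper_width: 0.012
dp [ 2.8 -1.6  0.6] rot [-0.    -0.001 -0.   ] dist 3 deg 0.1
```

```bash
python3 -m jog '{"dp":[[1,0,0],[2,0,0],[3,0,0],[4,0,0],[5,0,0],[5,0,0]],"rot":[[0,0,0],[0,0,0],[0,0,0],[0,0,0],[0,0,0],[0,0,0]],"grip":[0,0,0,0,0,0]}' 15
python3 -c "
from h import *
print(pose()[0],C(0,0,0), manip.get_obs()['force'])"
```

```text
time_s: 34.15
position: [0.6132, 0.1246, 0.1046]
tool_rot: [0.0, 1.0, 0.028, -0.001]
force: [-3.8, -1.5, 9.3]
gripper_width: 0.0118
[0.6132 0.1246 0.1046] [0.6126 0.1261 0.    ] [-3.7831 -1.5114  9.3083]
```

```bash
python3 -m jog '{"dp":[[1,0,0],[2,0,0],[2,0,0]],"rot":[[0,0,0],[0,0,0],[0,0,0]],"grip":[0,0,0]}' 15
python3 -m jog '{"dp":[[-2,0,0],[-3,0,0],[-3,0,0],[-3,0,0],[-3,0,0],[-3,0,-20],[-3,0,-60],[-3,0,-100],[-3,0,-100]],"rot":[[0,0,0],[0,0,0],[0,0,0],[0,0,0],[0,0,0],[0,0,0],[0,0,0],[0,0,0],[0,0,0]],"grip":[0,0.2,0.4,0.5,0.5,0.5,0.5,0.5,0.5]}' 15
```

```text
time_s: 34.45
position: [0.6132, 0.1246, 0.1045]
tool_rot: [0.001, 1.0, 0.028, -0.003]
force: [-11.1, -2.2, 16.2]
gripper_width: 0.0118
time_s: 35.35
position: [0.6155, 0.1259, 0.21]
tool_rot: [-0.001, 1.0, 0.028, 0.004]
force: [1.5, 0.3, -0.5]
gripper_width: 0.0456
```

```bash
python3 -m jog '{"dp":[[-50,20,0],[-100,40,0],[-150,60,0],[-160,60,0],[-160,60,0],[-160,60,0]],"rot":[[0,0,0],[0,0,0],[0,0,0],[0,0,0],[0,0,0],[0,0,0]],"grip":[0.5,0.5,0.5,0.5,0.5,0.5]}' 15
python3 - <<'E'
from h import *
cam('scene','s11.png');cam('top','t11.png')
a=cv2.imread('pics/s11.png');cv2.imwrite('pics/s11c.png',cv2.resize(a[280:400,160:320],(800,600),interpolation=cv2.INTER_CUBIC))
cv2.imwrite('pics/s11d.png',cv2.resize(a[200:320,230:390],(800,600),interpolation=cv2.INTER_CUBIC))
a=cv2.imread('pics/t11.png');cv2.imwrite('pics/t11c.png',cv2.resize(a[200:290,170:290],(800,600),interpolation=cv2.INTER_CUBIC))
E
```

```text
time_s: 35.95
position: [0.4567, 0.0556, 0.2045]
tool_rot: [0.0, 1.0, 0.028, 0.001]
force: [0.2, 0.1, -0.3]
gripper_width: 0.046
```

View pics/s11c.png

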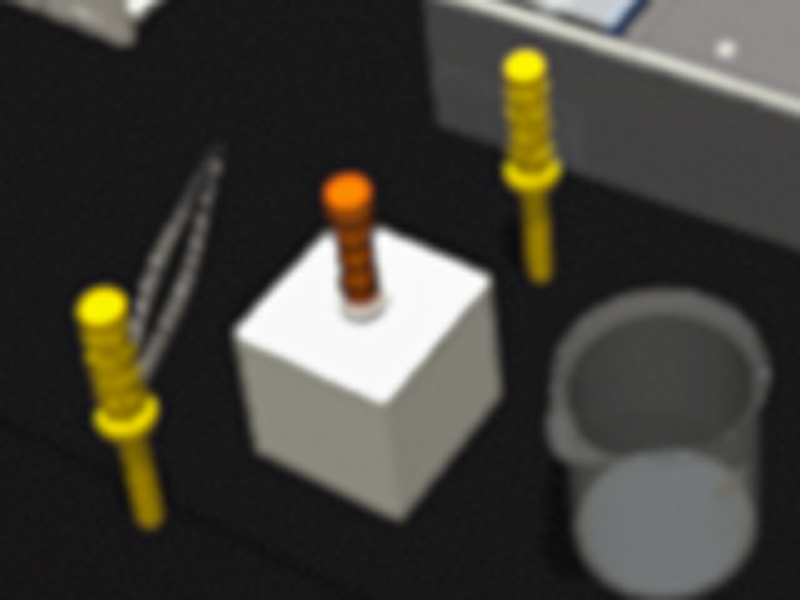

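View pics/s11d.png

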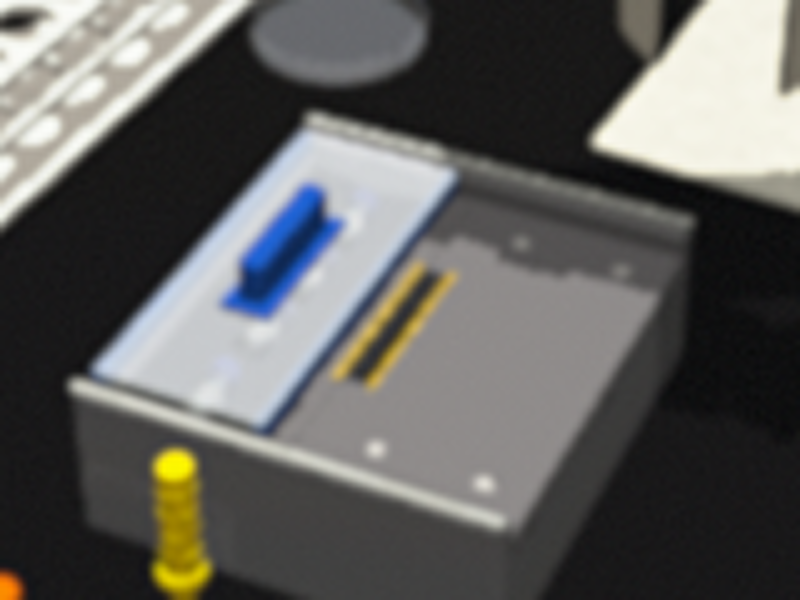

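View pics/t11c.png

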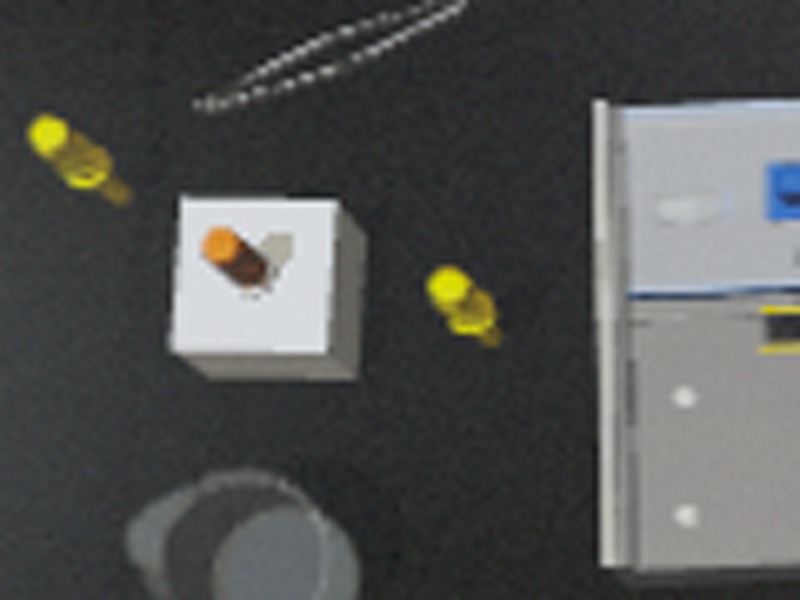

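The cover is shut, with the vials visible through it, and the slot is free. The orange pin's handle top is at scene crop (347,190) and top crop (221,245).

Run:
```python
from h import *
ct=cam('top');cs=cam('scene')
T=lambda p,s,o:((np.array(p)+.5)/s-.5+np.array(o))
a=T((221,245),6.667,(170,200));b=T((347,188),5,(160,280))
print(tri(ct,a,cs,b),onz(ct,a,.115),onz(cs,b,.115))
# stand top centre via 4 corners in top view
q=[(182,197),(339,200),(329,354),(171,353)]
print('stand top',[onz(ct,T(p,6.667,(170,200)),.06) for p in q],np.mean([onz(ct,T(p,6.667,(170,200)),.06) for p in q],0))
q=[(380,225),(493,280),(385,403),(235,331)]
print('stand sc',np.mean([onz(cs,T(p,5,(160,280)),.06) for p in q],0))
for p,q in [((448,283),(525,66)),((47,133),(102,305))]: print('yellow top',tri(ct,T(p,6.667,(170,200)),cs,T(q,5,(160,280))))
```

```text
(array([0.5806, 0.3591, 0.1156]), np.float64(0.002234932680300357)) [0.5817 0.3598 0.115 ] [0.5798 0.3584 0.115 ]
stand top [array([0.6125, 0.3904, 0.06  ]), array([0.6118, 0.3289, 0.06  ]), array([0.5513, 0.3295, 0.06  ]), array([0.551 , 0.3907, 0.06  ])] [0.5817 0.3599 0.06  ]
stand sc [0.5756 0.3582 0.06  ]
yellow top (array([0.5681, 0.2757, 0.1063]), np.float64(0.004257487625029644))
yellow top (array([0.6241, 0.4296, 0.1073]), np.float64(0.0035062722236857812))
```

Run:
```python
from h import *
plan([.5808,.3592,.2],np.degrees(V[2]))
```

```text
dp [ 140.4 -295.5    4.4] rot [-0.001 -0.     0.001] dist 327 deg 0.0
```

```bash
python3 -m jog '{"dp":[[18,-40,0],[37,-80,0],[56,-120,0],[75,-160,0],[94,-200,0],[115,-240,0],[130,-275,0],[140,-295,0],[140,-295,0],[140,-295,0]],"rot":[[0,0,0],[0,0,0],[0,0,0],[0,0,0],[0,0,0],[0,0,0],[0,0,0],[0,0,0],[0,0,0],[0,0,0]],"grip":[0.5,0.5,0.5,0.5,0.5,0.5,0.5,0.5,0.5,0.5]}' 15
python3 - <<'E'
from h import *
plan([.5808,.3592,.105],np.degrees(V[2]))
E
```

```text
time_s: 37.15
position: [0.5794, 0.3586, 0.2032]
tool_rot: [0.0, 1.0, 0.028, -0.001]
force: [0.4, -0.6, 0.4]
gripper_width: 0.0457
dp [ 1.5 -0.6 98.2] rot [0.001 0.001 0.001] dist 98 deg 0.1
```

```bash
python3 -m jog '{"dp":[[1.5,-0.5,30],[1.5,-0.5,60],[1.5,-0.5,85],[1.5,-0.5,95],[1.5,-0.5,97],[1.5,-0.5,97],[1.5,-0.5,97]],"rot":[[0,0,0],[0,0,0],[0,0,0],[0,0,0],[0,0,0],[0,0,0],[0,0,0]],"grip":[0.5,0.5,0.5,0.5,0.5,0.5,0.5]}' 15
python3 - <<'E'
from h import *
plan([.5808,.3592,.105],np.degrees(V[2]))
cam('scene','s12.png')
a=cv2.imread('pics/s12.png');cv2.imwrite('pics/s12c.png',cv2.resize(a[250:400,160:360],(800,600),interpolation=cv2.INTER_CUBIC))
E
```

```text
time_s: 37.85
position: [0.5818, 0.359, 0.1089]
tool_rot: [-0.001, 1.0, 0.028, 0.001]
force: [0.5, 0.3, -0.3]
gripper_width: 0.0457
dp [-1.  -0.2  3.9] rot [-0.001 -0.002 -0.   ] dist 4 deg 0.1
```

View pics/s12c.png

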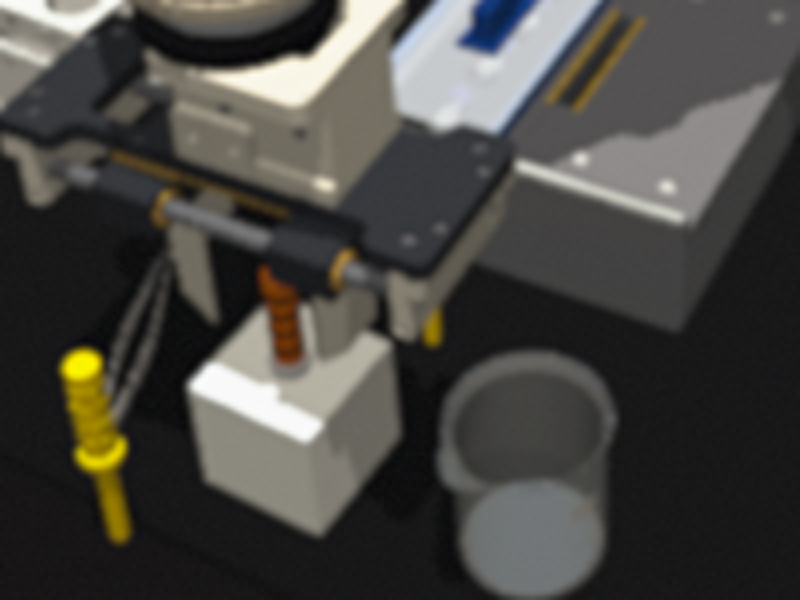

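The pin is between the open fingers, crop (285,320).

```bash
python3 -m jog '{"dp":[[-1,0,3.5],[-1,0,3.5],[-1,0,3.5],[-1,0,3.5],[-1,0,3.5],[-1,0,3.5],[-1,0,3.5],[-1,0,3.5],[-1,0,3.5]],"rot":[[0,0,0],[0,0,0],[0,0,0],[0,0,0],[0,0,0],[0,0,0],[0,0,0],[0,0,0],[0,0,0]],"grip":[0.5,0.4,0.2,0.1,0,0,0,0,0]}' 30
python3 - <<'E'
from h import *
o=manip.get_obs();print(o['position'],o['force'],o['moment'])
plan([.5808,.3592,.105],np.degrees(V[2]))
E
```

```text
time_s: 38.8
position: [0.5801, 0.3586, 0.1038]
tool_rot: [-0.0, 1.0, 0.028, 0.0]
force: [-0.0, 0.9, 0.3]
gripper_width: 0.0133
[0.5801 0.3586 0.1038] [-0.0145  0.9341  0.2638] [ 0.001  -0.1202  0.0116]
dp [ 0.7 -0.6 -1.2] rot [-0. -0. -0.] dist 2 deg 0.0
```

```bash
python3 -m jog '{"dp":[[0,0,-10],[0,0,-25],[0,0,-50],[0,0,-80],[0,0,-110],[0,0,-110],[0,0,-110]],"rot":[[0,0,0],[0,0,0],[0,0,0],[0,0,0],[0,0,0],[0,0,0],[0,0,0]],"grip":[0,0,0,0,0,0,0]}' 30
python3 - <<'E'
from h import *
o=manip.get_obs();print(o['position'],o['force'],o['moment'])
cs=cam('scene','s13.png');ct=cam('top')
a=cv2.imread('pics/s13.png');cv2.imwrite('pics/s13c.png',cv2.resize(a[230:380,160:360],(800,600),interpolation=cv2.INTER_CUBIC))
p=pose()[0]
for dz in(-.0958,-.0438,-.0388,-.03): print(dz,(proj(cs,p+[0,0,dz])[0]-[160,230]+.5)*4)
plan(C(-.05,0,.21),np.degrees(V[2]))
E
```

```text
time_s: 39.5
position: [0.5804, 0.359, 0.2157]
tool_rot: [-0.001, 1.0, 0.028, 0.001]
force: [0.4, -0.9, -0.3]
gripper_width: 0.0133
[0.5804 0.359  0.2157] [ 0.3602 -0.8844 -0.2614] [-0.0265 -0.1147 -0.017 ]
-0.0958 [277.8245 345.8443]
-0.0438 [264.5162 250.6537]
-0.0388 [263.1813 241.0978]
-0.03 [260.8071 224.0991]
dp [-30.2 233.5   3.6] rot [0.001 0.001 0.   ] dist 235 deg 0.1
```

View pics/s13c.png

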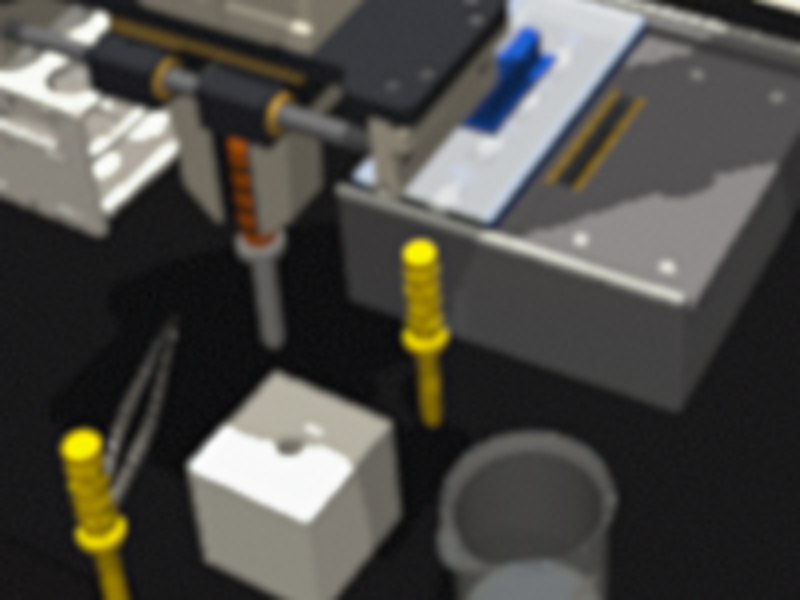

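The pin is held upright, tip at crop (274,347). I'll move it over the +y end of the slot.

```bash
python3 - <<'E'
from h import *
V[0]=.6132;V[1]=.1260;np.save('car.npy',V)
plan(C(-.05,.03,.2),np.degrees(V[2]))
E
python3 -m jog '{"dp":[[0,10,-15],[-5,50,-15],[-10,95,-15],[-15,140,-15],[-20,180,-15],[-25,200,-10],[-28.5,203,10],[-28.5,203,16],[-28.5,203,16],[-28.5,203,16]],"rot":[[0,0,0],[0,0,0],[0,0,0],[0,0,0],[0,0,0],[0,0,0],[0,0,0],[0,0,0],[0,0,0],[0,0,0]],"grip":[0,0,0,0,0,0,0,0,0,0]}' 30
python3 - <<'E'
from h import *
plan(C(-.05,.03,.165),np.degrees(V[2]))
E
```

```text
dp [-29.6 203.7  13.6] rot [0.001 0.001 0.   ] dist 206 deg 0.1
time_s: 40.6
position: [0.5632, 0.1552, 0.1984]
tool_rot: [-0.0, 1.0, 0.028, 0.0]
force: [-0.9, -0.4, -0.3]
gripper_width: 0.0133
dp [-1.7  2.  33.4] rot [-0.001 -0.     0.001] dist 33 deg 0.1
```

```bash
python3 -m jog '{"dp":[[-1.5,2,15],[-1.5,2,28],[-1.5,2,33],[-1.5,2,33],[-1.5,2,33],[-1.5,2,33]],"rot":[[0,0,0],[0,0,0],[0,0,0],[0,0,0],[0,0,0],[0,0,0]],"grip":[0,0,0,0,0,0]}' 30
python3 - <<'E'
from h import *
plan(C(-.05,.03,.165),np.degrees(V[2]))
o=manip.get_obs();print(o['force'],o['moment'])
cs=cam('scene','s14.png');ct=cam('top','t14.png')
a=cv2.imread('pics/s14.png');cv2.imwrite('pics/s14c.png',cv2.resize(a[220:310,260:380],(800,600),interpolation=cv2.INTER_CUBIC))
p=pose()[0]
print((proj(cs,p+[0,0,-.0958])[0]-[260,220]+.5)*6.667)
for y in(-.038,.038):
  for x in (-.0555,-.0445): print((proj(cs,C(x,y,.06))[0]-[260,220]+.5)*6.667)
E
```

```text
time_s: 41.2
position: [0.5619, 0.1526, 0.1653]
tool_rot: [-0.0, 1.0, 0.028, 0.0]
force: [0.9, 0.1, -0.0]
gripper_width: 0.0133
dp [-0.3 -0.6  0.3] rot [-0.    -0.001  0.   ] dist 1 deg 0.1
[ 0.9283  0.104  -0.0066] [-0.0056 -0.1393 -0.0086]
[280.717  331.4117]
[393.2477 232.3205]
[361.0862 222.9728]
[285.444  379.1514]
[251.8027 368.7025]
```

View pics/s14c.png

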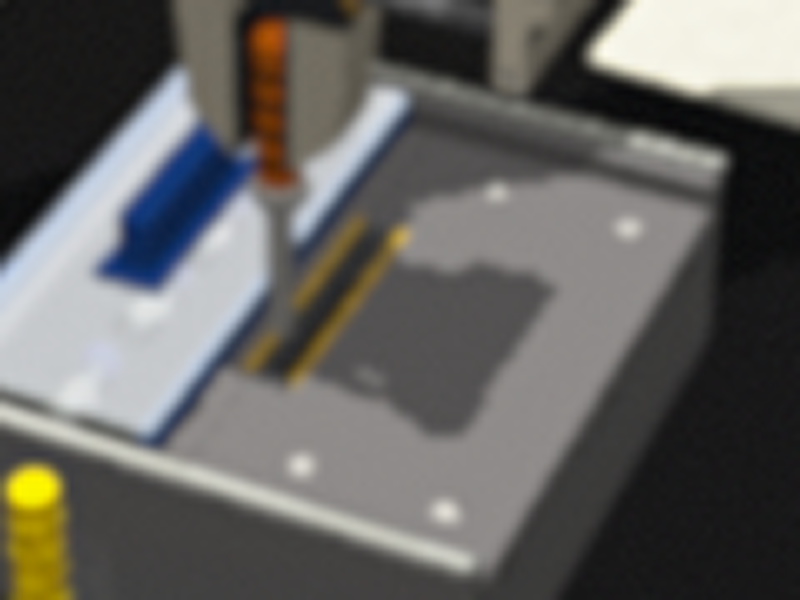

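The tip, at crop (283,332), is over the slot's +y end and perhaps 1 mm toward the cover side. I'll shift -0.7 mm in x and go down slowly, watching the force.

```bash
python3 -m jog '{"dp":[[-1,-0.5,2],[-1,-0.5,5],[-1,-0.5,8],[-1,-0.5,10],[-1,-0.5,12],[-1,-0.5,14],[-1,-0.5,15],[-1,-0.5,15]],"rot":[[0,0,0],[0,0,0],[0,0,0],[0,0,0],[0,0,0],[0,0,0],[0,0,0],[0,0,0]],"grip":[0,0,0,0,0,0,0,0]}' 30
python3 - <<'E'
from h import *
plan(C(-.05,.03,.15),np.degrees(V[2]))
o=manip.get_obs();print(o['force'],o['moment'])
E
```

```text
time_s: 42.1
position: [0.5605, 0.1527, 0.1496]
tool_rot: [0.0, 1.0, 0.028, -0.0]
force: [0.1, 0.6, 0.1]
gripper_width: 0.0136
dp [ 1.2 -0.4 -0.4] rot [0. 0. 0.] dist 1 deg 0.0
[0.0636 0.588  0.0951] [-0.0218 -0.0613 -0.0395]
```

```bash
python3 -m jog '{"dp":[[0.5,0,5],[0.5,0,10],[0.5,0,14],[0.5,0,18],[0.5,0,20],[0.5,0,21],[0.5,0,21]],"rot":[[0,0,0],[0,0,0],[0,0,0],[0,0,0],[0,0,0],[0,0,0],[0,0,0]],"grip":[0,0,0,0,0,0,0]}' 30
python3 - <<'E'
from h import *
o=manip.get_obs();print(o['position'],o['force'],o['moment'])
E
python3 -m jog '{"dp":[[0,0,0.5],[0,0,1],[0,0,1.5],[0,0,2],[0,0,2]],"rot":[[0,0,0],[0,0,0],[0,0,0],[0,0,0],[0,0,0]],"grip":[0,0,0,0,0]}' 30
python3 - <<'E'
from h import *
o=manip.get_obs();print(o['position'],o['force'],o['moment'])
E
```

```text
time_s: 42.8
position: [0.561, 0.1527, 0.1287]
tool_rot: [0.0, 1.0, 0.028, -0.0]
force: [0.2, -0.0, -0.1]
gripper_width: 0.0137
[0.561  0.1527 0.1287] [ 0.245 -0.009 -0.063] [-0.0278 -0.1027  0.0524]
time_s: 43.3
position: [0.561, 0.1527, 0.1267]
tool_rot: [0.0, 1.0, 0.028, -0.0]
force: [0.4, 0.9, -0.5]
gripper_width: 0.0133
[0.561  0.1527 0.1267] [ 0.438   0.9297 -0.4799] [-0.0027 -0.0559  0.0323]
```

```bash
python3 -m jog '{"dp":[[0,0,0.5],[0,0,1],[0,0,1.5],[0,0,2],[0,0,2]],"rot":[[0,0,0],[0,0,0],[0,0,0],[0,0,0],[0,0,0]],"grip":[0,0,0,0,0]}' 30
python3 - <<'E'
from h import *
o=manip.get_obs();print(o['position'],o['force'],o['moment'])
E
```

```text
time_s: 43.8
position: [0.5613, 0.1529, 0.1254]
tool_rot: [-0.0, 1.0, 0.028, 0.0]
force: [-1.1, -0.3, 5.8]
gripper_width: 0.0134
[0.5613 0.1529 0.1254] [-1.0764 -0.327   5.804 ] [-0.1524  0.2693 -0.0027]
```

```bash
for i in 1; do python3 -m jog '{"dp":[[0,1,0.3],[0,2,0.3],[0,3,0.3],[0,4,0.3],[0,5,0.3]],"rot":[[0,0,0],[0,0,0],[0,0,0],[0,0,0],[0,0,0]],"grip":[0,0,0,0,0]}' 30; done
python3 -m jog '{"dp":[[0,1,0],[0,2,0],[0,3,0],[0,4,0],[0,5,0]],"rot":[[0,0,0],[0,0,0],[0,0,0],[0,0,0],[0,0,0]],"grip":[0,0,0,0,0]}' 30
```

```text
time_s: 44.3
position: [0.5618, 0.1487, 0.1251]
tool_rot: [-0.001, 1.0, 0.028, 0.001]
force: [-0.8, 1.4, 1.7]
gripper_width: 0.0133
time_s: 44.8
position: [0.5615, 0.1425, 0.1243]
tool_rot: [0.0, 1.0, 0.028, -0.0]
force: [-0.2, -0.1, -1.0]
gripper_width: 0.0135
```

```bash
python3 -m jog '{"dp":[[0,1,0],[0,2,0],[0,3,0],[0,4,0],[0,5,0]],"rot":[[0,0,0],[0,0,0],[0,0,0],[0,0,0],[0,0,0]],"grip":[0,0,0,0,0]}' 30; python3 -c "
from h import *
print(manip.get_obs()['position'])"
```

```text
time_s: 45.3
position: [0.5619, 0.1387, 0.1246]
tool_rot: [-0.001, 1.0, 0.028, 0.0]
force: [-0.2, 5.5, -0.9]
gripper_width: 0.0133
[0.5619 0.1387 0.1246]
```

The tip dropped at y≈0.1425 (force gone) and caught on the far wall at y≈0.139 with 5.5 N, so the hole is felt. I'll back to its centre and push down.

```bash
python3 -m jog '{"dp":[[0,-2,0],[0,-4,0],[0,-4.5,0],[0,-4.5,0],[0,-4.5,2],[0,-4.5,4],[0,-4.5,4]],"rot":[[0,0,0],[0,0,0],[0,0,0],[0,0,0],[0,0,0],[0,0,0],[0,0,0]],"grip":[0,0,0,0,0,0,0]}' 30; python3 -c "
from h import *
o=manip.get_obs();print(o['position'],o['force'],o['moment'])"
```

```text
time_s: 46.0
position: [0.5614, 0.142, 0.12]
tool_rot: [0.0, 1.0, 0.028, -0.0]
force: [0.9, -0.7, -0.6]
gripper_width: 0.0132
[0.5614 0.142  0.12  ] [ 0.9201 -0.7279 -0.5906] [ 0.0281 -0.0995 -0.0186]
```

```bash
python3 -m jog '{"dp":[[0,0,3],[0,0,6],[0,0,9],[0,0,12],[0,0,14],[0,0,14]],"rot":[[0,0,0],[0,0,0],[0,0,0],[0,0,0],[0,0,0],[0,0,0]],"grip":[0,0,0,0,0,0]}' 30; python3 -c "
from h import *
o=manip.get_obs();print(o['position'],o['force'],o['moment'])"
```

```text
time_s: 46.6
position: [0.5614, 0.1422, 0.1061]
tool_rot: [0.0, 1.0, 0.028, -0.0]
force: [-0.3, -0.0, -1.0]
gripper_width: 0.0133
[0.5614 0.1422 0.1061] [-0.2986 -0.0477 -0.967 ] [ 0.0086 -0.0936  0.0671]
```

```bash
python3 -m jog '{"dp":[[0,0,1],[0,0,2],[0,0,3],[0,0,4],[0,0,4]],"rot":[[0,0,0],[0,0,0],[0,0,0],[0,0,0],[0,0,0]],"grip":[0,0,0,0,0]}' 30; python3 -c "
from h import *
o=manip.get_obs();print(o['position'],o['force'],o['moment'])"
```

```text
time_s: 47.1
position: [0.5618, 0.1423, 0.1036]
tool_rot: [0.0, 1.0, 0.028, 0.0]
force: [-3.3, -1.9, 10.4]
gripper_width: 0.0131
[0.5618 0.1423 0.1036] [-3.3423 -1.8832 10.3728] [-0.337   0.6903 -0.0055]
```

```bash
python3 -m jog '{"dp":[[0,0,-1],[0,0,-1],[0,0,-1],[0,0,-1],[0,0,-20],[0,0,-50],[0,0,-90],[0,0,-110]],"rot":[[0,0,0],[0,0,0],[0,0,0],[0,0,0],[0,0,0],[0,0,0],[0,0,0],[0,0,0]],"grip":[0.2,0.3,0.3,0.3,0.3,0.3,0.3,0.3]}' 30
python3 -m jog '{"dp":[[-50,40,0],[-100,80,0],[-130,130,0],[-130,170,0],[-130,200,0],[-130,200,0],[-130,200,0],[-130,200,0]],"rot":[[0,0,0],[0,0,0],[0,0,0],[0,0,0],[0,0,0],[0,0,0],[0,0,0],[0,0,0]],"grip":[0.3,0.3,0.3,0.3,0.3,0.3,0.3,0.3]}' 30
python3 - <<'E'
from h import *
cs=cam('scene','s15.png');ct=cam('top','t15.png')
a=cv2.imread('pics/s15.png');cv2.imwrite('pics/s15c.png',cv2.resize(a[200:320,230:390],(800,600),interpolation=cv2.INTER_CUBIC))
a=cv2.imread('pics/t15.png');cv2.imwrite('pics/t15c.png',cv2.resize(a[160:310,180:420],(800,500),interpolation=cv2.INTER_CUBIC))
E
```

```text
time_s: 47.9
position: [0.5625, 0.1429, 0.2155]
tool_rot: [-0.001, 1.0, 0.028, 0.002]
force: [1.2, -0.2, -0.6]
gripper_width: 0.0274
time_s: 48.7
position: [0.4432, -0.0636, 0.2125]
tool_rot: [-0.0, 1.0, 0.029, 0.0]
force: [0.1, 1.3, 0.9]
gripper_width: 0.0277
```

View pics/s15c.png

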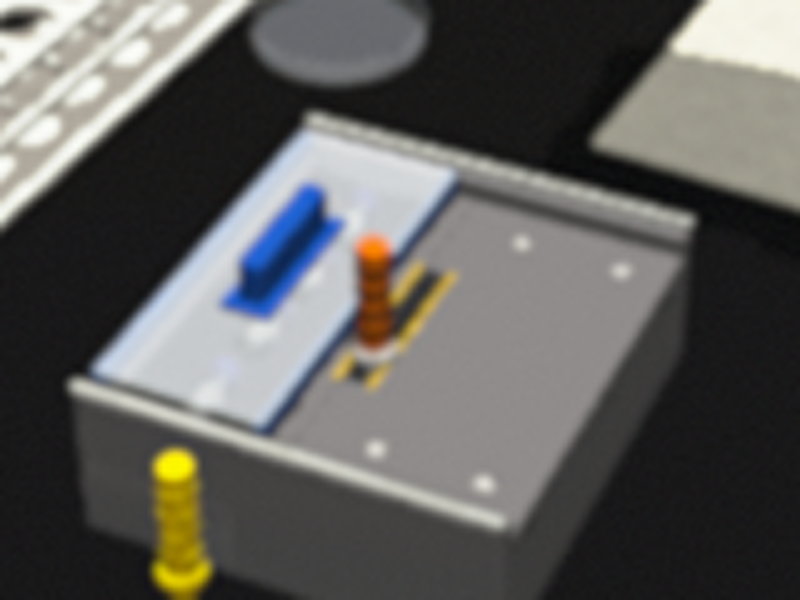

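View pics/t15c.png

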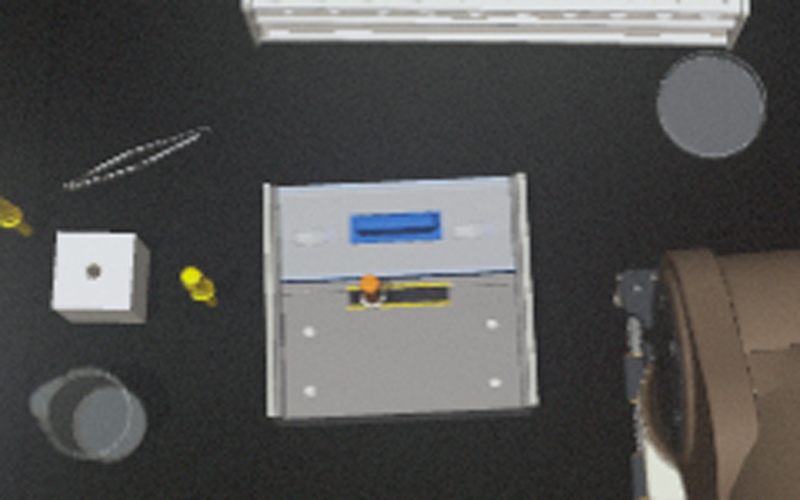

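```bash
python3 -c "
from bench import manip
o=manip.get_obs();print(o['force'],o['joint_velocities'].round(3));print(manip.job_done())"
```

```text
[-0.30579166 -0.31786958 -1.04312073] [-0.004  0.     0.003 -0.     0.001  0.001  0.003]
the job is handed in; nothing more can be done
None
```

The job is done and handed in at about 49 s. The carrier is loaded, the cover is shut, and the pin is fully home and released.

- **Vials:** All four blue-capped vials lie end to end along the tray. One was knocked to near the dish during the run, and I found it again in the pictures before picking it up.
- **Cover:** I slid it open and then shut, feeling the hard stop at both ends. The handle stopped within about 1 mm of its expected place each time, and in the last pictures it looks fully shut.
- **Pin:** I lowered it through the slot until it touched the hidden face. Sweeping along that face, the tip dropped, then caught the hole's far wall at about 5.5 N. The hole is about 17–18 mm to the +y side of the middle. I pushed the pin down until its collar met the roof at about 10 N, at the same gripper height as when it hung in its stand.
- **Last checks:** The pictures show the pin upright with its collar on the roof. The beaker and dish look undisturbed, and the arm is clear of everything. After the cover was shut, the vials could only be seen faintly through it.
- **One small disagreement:** Before insertion, the picture put the pin tip about 1 mm toward the cover from where I had worked it out. I shifted it by about that much, and it went in without side force. No other check failed or disagreed.

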